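Fetch the boxed-in pot from the caddy

ROBOT

A 6-joint arm with a two-finger parallel gripper is mounted at the origin on a cart in front of the work surface, level with it; the furniture and walls round the work are solid. World frame = base frame: x ahead of the robot, y to its left, z up, the work surface at z = 0. Lengths are in m, angles in degrees, forces in N, time in s.
With the tool pointing down it reaches from about 0.35 to 0.975 m from the base axis. Payload 17.4 kg.
Tool frame: the origin (TCP) lies on the mounting face of the last link; the fingertips stand 173 mm ahead of it and the grasp point (between the pads) lies 155 mm ahead of it; z points along the fingers, y is the line along which they close (so a half turn about z gives the same grasp; the last joint's range is limited). The gripper opens to 85 mm and grips with 20 to 120 N. Pads are 22 mm wide; open, the fingers measure 114 mm over their backs; the gripper's body (76 mm by 85 mm) begins 54 mm behind the grasp point. The pads swing forward as they close: fully open they stand 13 mm farther back than shut.
Start: joints at [-70.634, 6.646, 82.598, -0, 90.757, -2.166], TCP at [0.248, -0.628, 0.405] pointing down, gripper open.
Joint ranges: [-162.19, 162.19], [-47.58, 125.68], [4.15, 143.07], [-65.23, 245.23], [0.69, 171.88], [-170.13, 170.13]. Speed limits (degrees/s): [108.29, 108.29, 127.2, 180, 180, 180].

INTERFACE

Orientations are given as [roll, pitch, yaw] about the fixed x, y, z axes, in that order (R = Rz(yaw) Ry(pitch) Rx(roll)).
In Python, from rig import state, snapshot, camera_info, hand_in, search_frame, spot_point gives the robot as it stands.
- The arm moves only by the tool arm_command, never from a script. Its argument "series" is a list of rows, each a list of 3 entries, a list of its own where there are three numbers: the closure, from 0 (fully open) to 1 (shut), then the shift along the tool's x, y, z in units of 30 mm (1.0 is 30 mm), then the turn about the tool's z in units of 5 degrees (1.0 is 5 degrees). In form: [[jaw, [dx, dy, dz], roll], ...]. A call has 1 to 5 rows; each row shifts and turns the commanded pose from where the row before left it, along the tool's axes as they then stand; what a row does not reach is not made up. A row lasts 1/12 s, in which the tool goes at most 41.7 mm and 7.16 degrees, less where a joint would pass 70% of its speed; a pose out of reach is approached as far as the arm can. A call is refused whole if a number of a shift passes 1 or a number of a turn 1, either way. A call with a gripper value outside its range is refused whole. The fingers move at their own pace and stop on an object; "newtons" is the grip in N (left out, the last holds). Time passes only in rows, so rows that do not move let the fingers close. It gives the time, the measured TCP pose, the force, the opening and the grip force at its end, in the units of the state.
- state(): the state, without advancing time (a new reading comes with each control period).
- snapshot(name): name is "side" or "top" or "wrist"; returns the picture (384x512x3 uint8, red, green, blue); there is no depth.
- camera_info(name): a dict with "fx", "fy", "cx", "cy" (pixels), "xyz" and "orientation" of the camera in the world. Camera axes: x right, y up, looking along -z (the intrinsics and any distortion apply to the point x, -y, -z); pixel columns grow to the right and rows downward; lengths in m; the calibration is good to about 2 mm. A picture is of the moment at which its call begins: read the wrist's pose just before it. camera_info takes no time and is no camera call; for the wrist camera it gives the pose at the moment of the call.
- hand_in(): hands the job in; it is judged then, once.
Trained networks look in the newest picture that a camera, given by its name, has taken for a name from the list of things; names that differ only in an ending like _2 or _b are one class to them, and where a whole thing is asked for, a point or a joint stands for the part that bears it (a point fixed in the world has none). Each returns a list of dicts, best first, with "conf" (0 to 1); they miss things now and then, are a little off and sometimes report something else, mostly with a low value. They report only what shows in the picture. A call takes as long as a camera call. They do not tell look-alikes from the thing itself.
- search_frame(target, camera): "location" ([column, row] in pixels, amid what is visible of it).
- spot_point(target, camera): "location" ([column, row] in pixels: a listed point, or the origin of a listed thing).
The state is a dict: "t": time; "joint_pos": joint angles; "joint_velocities": joint speeds; "tau": joint torques, N m; "position": TCP position; "ee_rot": TCP orientation; "contact_force": force on the tool from outside, world axes, zero at the start; "torque": the same for the moment, N m; "width": finger opening in m; "finger_force": force on a finger pad.
Only numpy, scipy, OpenCV 4.12 (cv2) and the standard library are available. Lean on these libraries where they do the work, as an engineer would, in place of code of your own. Each camera call takes 0.05 s, during which the arm holds its last target. There are 200 camera calls.

TASK

The frosted pot is boxed in between the glue bottle and the wooden stamp in the plywood caddy. Stand the bottle and the stamp upright on the grey side tray, then lift out the pot and stand it in the middle of the cork coaster while both still wait on the tray, and then put the bottle and the stamp each back upright in the very spot of the caddy where it stood at the start. Leave the glass vial and the loupe alone.

Things in the scene. Friction and masses are not known exactly. Their poses are not given: they have to be found in the camera images.
- caddy: fixed plywood caddy, an open-topped box 198 x 86 mm and 34 mm high on the table; walls 8 mm, floor 4 mm thick, inside 182 x 70 mm. Origin at the centre of its underside, x along its long side, z up. At the start the pot stands in its middle, and the bottle and the stamp stand one at each end, their centres about 56 mm from the middle along x; which is at which end varies.
- glue_bottle: white plastic glue bottle with an orange-red pointed nozzle, upright, 47 mm diameter, 130 mm high with the nozzle; straight round body up to about 90 mm. Origin at the centre of its underside, z up. Weighs about 0.1 kg. It is the one in the caddy; a like bottle at the back of the table, beside the drawers, is fixed and plays no part.
- wood_stamp: upright oblong block of pale wood with a red rubber top, 50 mm (its x) by 26 mm (its y) and 60 mm high (a wooden stamp standing on end); its long side lies roughly along the caddy. Origin at the centre of its underside, z up. Weighs about 0.03 kg.
- frost_pot: small round frosted pot with a white lid, 50 mm diameter and 38 mm high (firm to grip below 30 mm, about 47 mm across there); at the start only a few mm of it stand above the caddy's walls and its two neighbours are 5 to 10 mm away. Origin at the centre of its underside, z up. Weighs about 0.03 kg.
- side_tray: fixed shallow grey plastic tray 220 x 130 mm; floor 3 mm thick, rim 4 mm wide and 8 mm high. Origin at the centre of its underside, x along its long side. Empty at the start; lies to the left or to the right.
- coaster: fixed round cork coaster, 90 mm diameter, 5 mm thick. Origin at the centre of its underside. Empty at the start; lies on the other side from the tray.
- glass_vial: small upright glass vial, 24 mm diameter, 44 mm high, standing on the table; a bystander to be left alone. Origin at the centre of its underside.
- loupe: small black round magnifier, 34 mm diameter, 30 mm high, standing on the table; a bystander to be left alone. Origin at the centre of its underside.
Not all that is in view belongs to the job. What is meant by the wood_stamp is not purple or yellow, and is the smaller of those in its own colour.

How it is judged:
By the outcome, as a careful person would: the job done as asked, in the order asked, and still so for the second after the job is handed in, with the robot touching nothing.
It also fails if it takes over 136 s, if anything falls off the work surface, if the arm or the gripper's body presses on something with over 40 N, if the wrist force passes 120 N, or if a joint passes its speed limit or range.

## Working session

There is one attempt and no reset: what is moved stays moved. The work goes in short steps, Python scripts to look and compute and a tool call to move; the robot and the scene stay as the last step left them, time stands still between calls to the robot, and variables do not carry over. Pictures are saved under pics/ and viewed, at most 14 in all, crops included, and the job is handed in when it is done.

Besides the shell and the picture viewer there is one more tool, called after "Emit:" in YAML: its name, and indented under it one key for each argument. arm_command: Moves the arm, as the interface text tells. Its arguments: {"type":"object","properties":{"series":{"type":"array","items":{"type":"array"}},"newtons":{"type":"number"}},"required":["series"]}

```bash
mkdir -p pics; ls
cat > h.py <<'E'
import numpy as np,cv2
from rig import *
from scipy.spatial.transform import Rotation as R
def snap(n,f):
    im=snapshot(n); cv2.imwrite('pics/'+f,im[:,:,::-1]); return im
def ray(ci,uv):
    d=np.array([(uv[0]-ci['cx'])/ci['fx'],-(uv[1]-ci['cy'])/ci['fy'],-1])
    return R.from_euler('xyz',ci['orientation'],degrees=True).apply(d)
def pix2w(ci,uv,z):
    d=ray(ci,uv); o=np.array(ci['xyz']); return o+d*(z-o[2])/d[2]
def w2pix(ci,p):
    c=R.from_euler('xyz',ci['orientation'],degrees=True).inv().apply(np.array(p)-ci['xyz'])
    return np.array([ci['cx']+ci['fx']*c[0]/-c[2], ci['cy']-ci['fy']*c[1]/-c[2]])
E
python3 - <<'E'
from h import *
print(state())
for n in('top','side'):
    ci=camera_info(n);print(n,ci);im=snap(n,n+'0.png')
    for t in['caddy','glue_bottle','wood_stamp','frost_pot','side_tray','coaster','glass_vial','loupe']:
        for r in spot_point(t,n)[:4]: print(t,np.round(r['location'],1),round(r['conf'],2),np.round(pix2w(ci,r['location'],{'side_tray':0,'coaster':0}.get(t,0.0)),3))
a=cv2.imread('pics/top0.png');b=cv2.imread('pics/side0.png')
cv2.imwrite('pics/top0b.png',cv2.resize(a,(800,600)))
print(camera_info('wrist'))
E
```

```text
pics
{'t': 0.0, 'joint_pos': array([-7.06344656e+01,  6.67469141e+00,  8.26342600e+01,  4.05570617e-04,
        9.07570935e+01, -2.16654760e+00]), 'joint_velocities': array([ 0.08604842, -0.04312497,  0.05266549,  0.06882326, -0.08652424,
       -0.00624669]), 'tau': array([ 1.55380649e-04, -7.31988716e+01, -6.32486343e+01, -1.08495231e-04,
        6.32866562e-03, -3.44034049e-05]), 'position': array([ 0.24772941, -0.62791491,  0.40397149]), 'ee_rot': array([-1.79934018e+02, -2.90203809e-03,  2.15320855e+01]), 'contact_force': array([-0.03838467, -0.54875916,  0.42310561]), 'torque': array([-0.03656106,  0.02838947,  0.05319189]), 'finger_force': 0.0, 'width': 0.08553107396121822}
top {'fx': 398.6238970310411, 'fy': 398.6238970310411, 'cx': 253.94358010336313, 'cy': 184.33118562625802, 'xyz': array([ 0.49612828, -0.0129711 ,  0.9730734 ]), 'orientation': array([ 4.05228894e+00, -1.63897246e-02, -8.98768933e+01])}
caddy [254.4 148.6] 0.88 [ 0.653 -0.014  0.   ]
glue_bottle [253.1 126.5] 0.76 [ 0.708 -0.011  0.   ]
wood_stamp [206.2 175.9] 0.86 [0.586 0.104 0.   ]
wood_stamp [313.4 190
[... 757 characters left out ...]
6  0.   ]
wood_stamp [294.2 177.3] 0.88 [ 0.543 -0.152  0.   ]
wood_stamp [311.9 200.5] 0.68 [ 0.473 -0.072  0.   ]
wood_stamp [257.8 200.9] 0.59 [ 0.585 -0.023  0.   ]
wood_stamp [235.3 228.1] 0.56 [0.589 0.089 0.   ]
frost_pot [234. 192.] 0.78 [ 0.651 -0.036  0.   ]
side_tray [280.9 295.5] 0.63 [0.432 0.237 0.   ]
coaster [348.1 168.7] 0.68 [ 0.432 -0.244  0.   ]
glass_vial [305.  227.5] 0.81 [0.455 0.031 0.   ]
loupe [274.8 146.6] 0.59 [ 0.645 -0.284  0.   ]
{'fx': 315.00891747748375, 'fy': 315.00891747748375, 'cx': 258.80803408703554, 'cy': 189.66070410000523, 'xyz': array([ 0.32063549, -0.59876667,  0.37369982]), 'orientation': array([-1.78676244e+01, -3.03919004e-03, -6.84787104e+01])}
```

View pics/top0b.png

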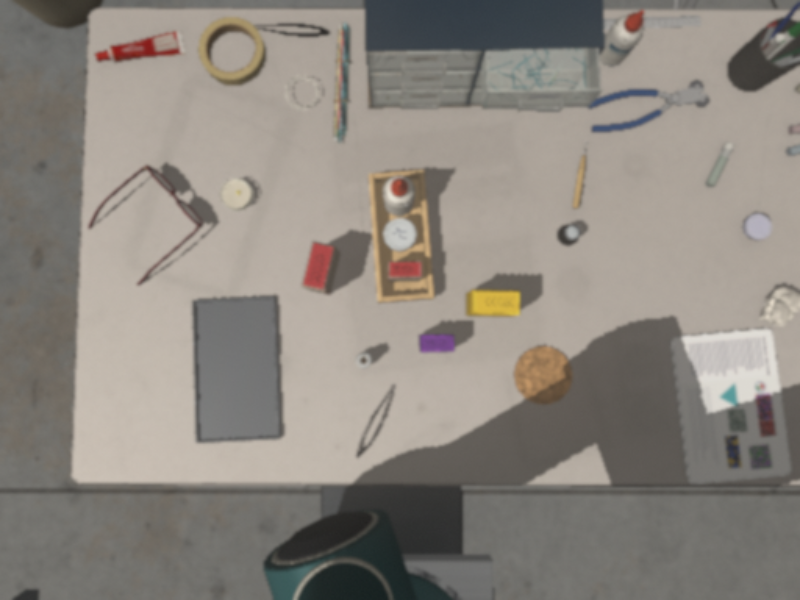

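View pics/side0.png

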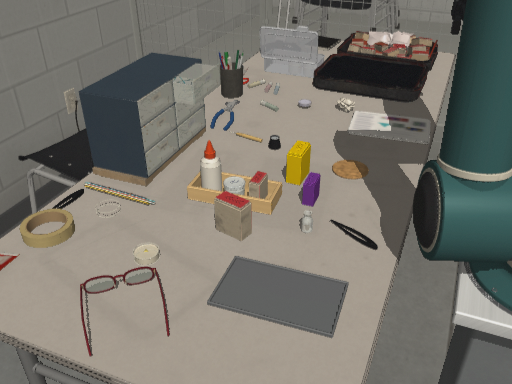

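In the top view (800x600), the caddy is at (403,235), with the bottle at (399,190), the pot at (400,234) and a red-topped stamp at (405,270). The tray is at (238,368) on the left and the coaster at (543,374) on the right. There are four stamp candidates:
- pale/red in the caddy, top (405,270)
- larger pale/red at (319,267)
- yellow at (495,303)
- purple at (437,343)

The caddy one fits: it isn't purple or yellow, and it's the smaller of the pale ones. I'll confirm this with a crop.

Run:
```python
import cv2,numpy as np
a=cv2.imread('pics/top0.png')[95:205,190:300];b=cv2.imread('pics/side0.png')[130:240,180:290]
cv2.imwrite('pics/crop.png',np.hstack([cv2.resize(i,(400,400),interpolation=cv2.INTER_CUBIC) for i in(a,b)]))
```

```text
(no output)
```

View pics/crop.png

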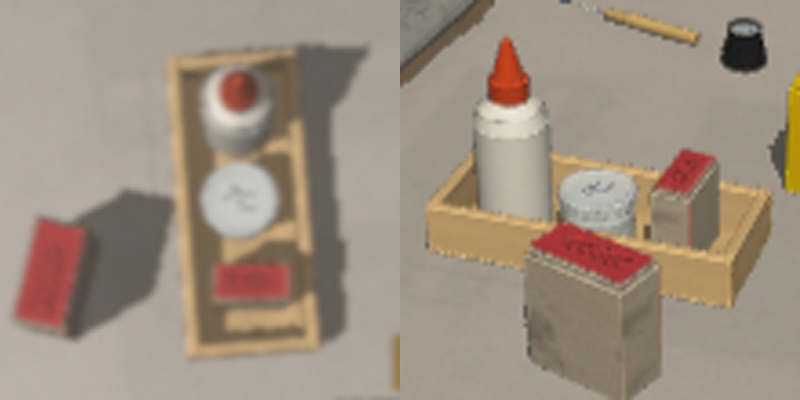

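The crop shows the caddy stamp as clearly the smaller of the two pale/red blocks. Its top is about 48x24 mm, with the long side across the caddy. It's therefore the wood_stamp. Next I go above the caddy for a close look.

Emit:
arm_command:
  series:
    - [0, [0, 0, 0], 0.88]
    - [0, [0, 0, 0], 0.88]
    - [0, [0, 0, 0], 0.88]
    - [0, [0, 0, 0], 0.88]

```text
t: 1.23
position: [0.2477, -0.6279, 0.4047]
ee_rot: [-180.0, 0.0, 3.7]
contact_force: [0.2, -0.3, 0.1]
width: 0.0854
finger_force: 0.0
```

Emit:
arm_command:
  series:
    - [0, [0.72, -0.96, 0], 0]
    - [0, [0.72, -0.96, 0], 0]
    - [0, [0.72, -0.96, 0], 0]
    - [0, [0.72, -0.96, 0], 0]
    - [0, [0.72, -0.96, 0], 0]

```text
t: 1.65
position: [0.3461, -0.4753, 0.4048]
ee_rot: [180.0, -0.0, 3.9]
contact_force: [0.1, 0.2, -0.4]
width: 0.0851
finger_force: 0.0
```

Emit:
arm_command:
  series:
    - [0, [0.72, -0.96, 0], 0]
    - [0, [0.72, -0.96, 0], 0]
    - [0, [0.72, -0.96, 0], 0]
    - [0, [0.72, -0.96, 0], 0]
    - [0, [0.72, -0.96, 0], 0]

```text
t: 2.07
position: [0.444, -0.3241, 0.405]
ee_rot: [180.0, -0.0, 3.9]
contact_force: [0.9, -0.2, -0.4]
width: 0.0854
finger_force: 0.0
```

Emit:
arm_command:
  series:
    - [0, [0.72, -0.96, 0], 0]
    - [0, [0.72, -0.96, 0], 0]
    - [0, [0.72, -0.96, 0], 0]
    - [0, [0.72, -0.96, 0], 0]
    - [0, [0.72, -0.96, 0], 0]

```text
t: 2.48
position: [0.5419, -0.1729, 0.4049]
ee_rot: [180.0, -0.0, 3.9]
contact_force: [0.4, -0.7, -0.2]
width: 0.0854
finger_force: 0.0
```

Emit:
arm_command:
  series:
    - [0, [0.72, -0.96, 0], 0]
    - [0, [0.72, -0.96, 0], 0]
    - [0, [0.72, -0.96, 0], 0]
    - [0, [0.72, -0.96, 0], 0]
    - [0, [0, 0, 0], 0]

```text
t: 2.9
position: [0.6217, -0.0495, 0.4042]
ee_rot: [-179.9, -0.0, 4.1]
contact_force: [1.2, 0.3, -0.1]
width: 0.0858
finger_force: 0.0
```

Run:
```python
from h import *
s=state();print(s['position'],s['ee_rot'])
ci=camera_info('wrist');print(ci);im=snap('wrist','w0.png')
for t in['caddy','glue_bottle','wood_stamp','frost_pot']:
    for r in spot_point(t,'wrist')[:3]: print(t,np.round(r['location'],1),round(r['conf'],2),np.round(pix2w(ci,r['location'],.004),4))
cv2.imwrite('pics/w0b.png',cv2.resize(im[:,:,::-1],(800,600),interpolation=cv2.INTER_CUBIC))
```

```text
[ 0.62168035 -0.04953228  0.40419059] [-1.79924210e+02 -5.32923348e-04  4.13423917e+00]
{'fx': 315.00891747748375, 'fy': 315.00891747748375, 'cx': 258.80803408703554, 'cy': 189.66070410000523, 'xyz': array([ 0.69988078, -0.04356848,  0.37318837]), 'orientation': array([-1.78638323e+01,  7.33460160e-02, -8.58793903e+01])}
glue_bottle [233.7  86.8] 0.68 [ 0.6992 -0.0151  0.004 ]
glue_bottle [231.6 136.4] 0.2 [ 0.6441 -0.0153  0.004 ]
wood_stamp [234.  183.5] 0.94 [ 0.5869 -0.0208  0.004 ]
wood_stamp [132.  174.6] 0.82 [0.5892 0.1032 0.004 ]
wood_stamp [231.6 135.2] 0.72 [ 0.6454 -0.0152  0.004 ]
frost_pot [234.5 137.3] 0.78 [ 0.6433 -0.0187  0.004 ]
```

View pics/w0b.png

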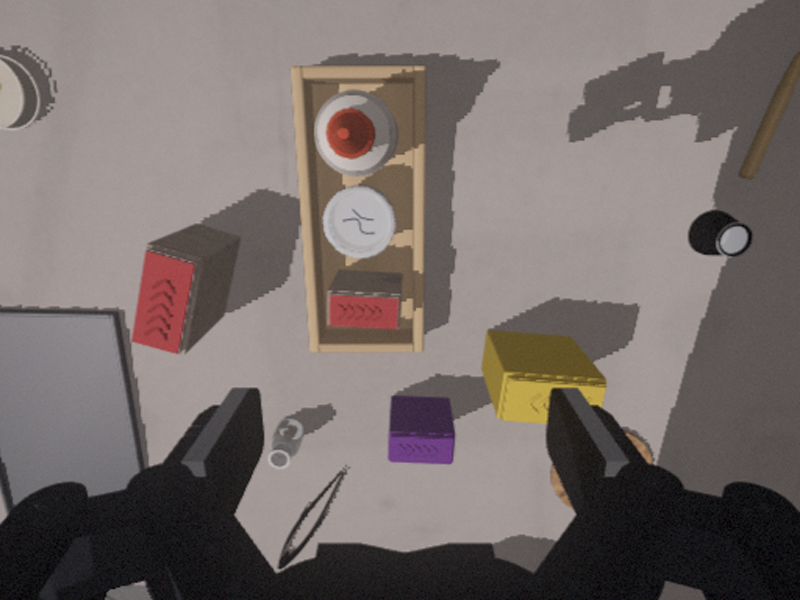

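The wrist view (800x600) shows the caddy rim corners at about (292,67), (425,66), (424,350) and (312,351). The pot lid is at (359,221), the stamp's red top spans (329–401, 290–328), and the nozzle tip is near (343,132).

Run:
```python
from h import *
ci=camera_info('wrist'); 
P=lambda u,v,z:np.round(pix2w(ci,((u+.5)*.64-.5,(v+.5)*.64-.5),z)*1000,1)
c=[P(*p,.034) for p in[(292,67),(425,66),(424,350),(312,351)]];print('caddy',c,np.mean(c,0))
ax=(c[0]+c[1]-c[2]-c[3])[:2];print(np.degrees(np.arctan2(ax[1],ax[0])),np.hypot(*ax)/2)
c=[P(*p,.064) for p in[(330,290),(402,292),(400,329),(328,326)]];print('stamp',c,np.mean(c,0))
e=(c[0]-c[1]+c[3]-c[2])[:2];print('stamp long dir',np.degrees(np.arctan2(e[1],e[0])))
print('pot',P(359,221,.042));print('nozzle',P(343,132,.134))
print('body circle',P(356,134,.094),P(356,134,.1))
for t,p in dict(bottle=(.699,-.0151,.004),stamp=(.587,-.0208,.004),pot=(.6433,-.0187,.004)).items(): print(t,w2pix(ci,p)*1.5625)
```

```text
caddy [array([735.2,  24.6,  34. ]), array([741.4, -59. ,  34. ]), array([547.1, -73.9,  34. ]), array([540.6,  10.1,  34. ])] [641.075 -24.55   34.   ]
4.323213919114653 195.0048525037261
stamp [array([599.1,  -6.5,  64. ]), array([600.9, -53.9,  64. ]), array([574.7, -54.3,  64. ]), array([573.6,  -5.7,  64. ])] [587.075 -30.1    64.   ]
stamp long dir 91.7302838144471
pot [642.2 -22.   42. ]
nozzle [698.2 -20.5 134. ]
body circle [697.7 -22.8  94. ] [697.7 -23.3 100. ]
bottle [356.86441185 132.07610921]
stamp [358.70756435 283.11140029]
pot [358.84755597 210.78848791]
```

Emit:
arm_command:
  series:
    - [0, [0.87, -0.255, 0], 0]
    - [0, [0.87, -0.255, 0], 0]
    - [0, [0.87, -0.255, 0], 0]
    - [0, [0, 0, 0], 0]
    - [0, [0, 0, 0], 0]

```text
t: 3.57
position: [0.6966, -0.0264, 0.4041]
ee_rot: [-180.0, 0.1, 3.9]
contact_force: [-0.7, 0.0, 0.4]
width: 0.0855
finger_force: 0.0
```

Emit:
arm_command:
  series:
    - [0, [0, 0, 1], 0]
    - [0, [0, 0, 1], 0]
    - [0, [0, 0, 1], 0]
    - [0, [0, 0, 0.7], 0]
    - [0, [0, 0, 0.5], 0]

```text
t: 3.98
position: [0.6949, -0.0267, 0.2766]
ee_rot: [-180.0, 0.1, 3.9]
contact_force: [-0.3, 0.2, 0.5]
width: 0.0852
finger_force: 0.0
```

Emit:
arm_command:
  series:
    - [0, [0, 0, 0.5], 0]
    - [0, [0, 0, 0.5], 0]
    - [0, [0, 0, 0.27], 0]
    - [0, [0, 0, 0], 0]
    - [0, [0, 0, 0], 0]

```text
t: 4.4
position: [0.6963, -0.0257, 0.241]
ee_rot: [180.0, -0.0, 3.9]
contact_force: [-0.4, 0.1, 1.3]
width: 0.0859
finger_force: 0.0
```

Emit:
arm_command:
  series:
    - [0, [0.06, -0.16, 0], 0]
    - [0.3, [0, 0, 0], 0]
    - [0.4, [0, 0, 0], 0]
    - [0.6, [0, 0, 0], 0]
    - [0.6, [0, 0, 0], 0]
  newtons: 30

```text
t: 4.82
position: [0.6978, -0.0205, 0.2413]
ee_rot: [-180.0, -0.1, 3.9]
contact_force: [-0.3, 1.9, 3.4]
width: 0.0465
finger_force: 30.0
```

Emit:
arm_command:
  series:
    - [0.7, [0, 0, 0], 0]
    - [0.7, [0, 0, 0], 0]
    - [0.7, [0, 0, 0], 0]

```text
t: 5.07
position: [0.6978, -0.0206, 0.2413]
ee_rot: [-180.0, -0.1, 3.9]
contact_force: [0.5, 2.9, 4.4]
width: 0.0466
finger_force: 30.1
```

Run:
```python
from h import *
ci=camera_info('top')
P=lambda u,v,z:np.round(pix2w(ci,((u+.5)*.64-.5,(v+.5)*.64-.5),z)*1000,1)
c=[P(*p,.008) for p in[(193,298),(277,295),(282,437),(197,441)]];print(c,np.mean(c,0))
print('coaster',P(543,374,.005))
```

```text
[array([548.7, 303.5,   8. ]), array([553.7, 173.2,   8. ]), array([336.4, 162.2,   8. ]), array([330.1, 291.8,   8. ])] [442.225 232.675   8.   ]
coaster [ 432.6 -238.6    5. ]
```

Emit:
arm_command:
  series:
    - [0.7, [0, 0, -0.4], 0]
    - [0.7, [0, 0, -0.8], 0]
    - [0.7, [0, 0, -1], 0]
    - [0.7, [0, 0, -1], 0]
    - [0.7, [0, 0, -0.8], 0]

```text
t: 5.48
position: [0.6974, -0.0208, 0.3636]
ee_rot: [180.0, -0.1, 3.9]
contact_force: [-0.1, 0.6, -0.0]
width: 0.0464
finger_force: 30.8
```

Emit:
arm_command:
  series:
    - [0.7, [-0.5, -0.75, 0], 0]
    - [0.7, [-0.65, -0.95, 0], 0]
    - [0.7, [-0.65, -0.95, 0], 0]
    - [0.7, [-0.65, -0.95, 0], 0]
    - [0.7, [-0.65, -0.95, 0], 0]

```text
t: 5.9
position: [0.5942, 0.1099, 0.3611]
ee_rot: [180.0, 0.0, 3.9]
contact_force: [0.3, -0.2, -0.1]
width: 0.0466
finger_force: 30.7
```

Emit:
arm_command:
  series:
    - [0.7, [-0.65, -0.95, 0], 0]
    - [0.7, [-0.65, -0.95, 0], 0]
    - [0.7, [-0.65, -0.95, 0], 0]
    - [0.7, [-0.65, -0.95, 0], 0]
    - [0.7, [-0.37, -0.65, 0], 0]

```text
t: 6.32
position: [0.4954, 0.2377, 0.3614]
ee_rot: [-180.0, -0.0, 4.0]
contact_force: [0.3, -0.3, -1.1]
width: 0.0462
finger_force: 30.7
```

Emit:
arm_command:
  series:
    - [0.7, [0, 0, 0], 0]
    - [0.7, [0, 0, 0], 0]

```text
t: 6.48
position: [0.4968, 0.2368, 0.3613]
ee_rot: [180.0, -0.0, 4.0]
contact_force: [0.2, 0.3, -0.3]
width: 0.0464
finger_force: 30.8
```

Run:
```python
from h import *
s=state();print(s['position'],s['ee_rot'],s['contact_force'])
a=snap('side','s1.png');b=snap('wrist','w1.png')
cv2.imwrite('pics/v1.png',np.hstack([cv2.resize(i,(400,300)) for i in(a,b)])[:,:,::-1])
```

```text
[0.49683451 0.23681244 0.36126953] [ 1.79989968e+02 -3.39759326e-02  4.04173265e+00] [ 0.20405688  0.28488055 -0.32518158]
```

View pics/v1.png

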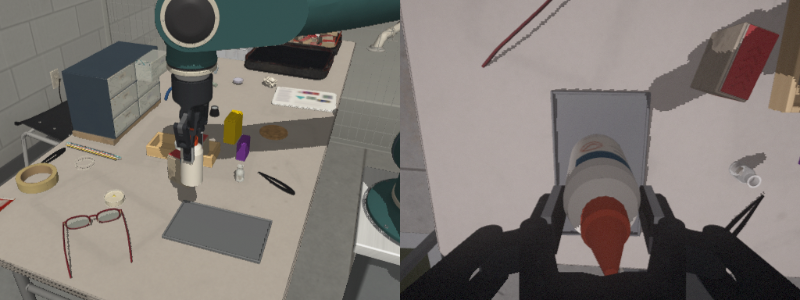

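The bottle hangs upright in the gripper over the tray. I lower it, release it and rise.

Emit:
arm_command:
  series:
    - [0.7, [0, 0, 0.9], 0]
    - [0.7, [0, 0, 0.9], 0]
    - [0.7, [0, 0, 0.9], 0]
    - [0.7, [0, 0, 0.6], 0]
    - [0.7, [0, 0, 0.3], 0]

```text
t: 7.0
position: [0.4976, 0.235, 0.2498]
ee_rot: [179.9, 0.2, 3.8]
contact_force: [0.1, -0.4, -2.3]
width: 0.0467
finger_force: 30.8
```

Emit:
arm_command:
  series:
    - [0.7, [0, 0, 0.2], 0]
    - [0.7, [0, 0, 0.18], 0]
    - [0.7, [0, 0, 0], 0]
    - [0.7, [0, 0, 0], 0]

```text
t: 7.33
position: [0.4978, 0.2361, 0.2421]
ee_rot: [-180.0, -0.0, 3.9]
contact_force: [0.0, 0.4, -1.7]
width: 0.0465
finger_force: 30.8
```

Emit:
arm_command:
  series:
    - [0.5, [0, 0, 0], 0]
    - [0.35, [0, 0, 0], 0]
    - [0, [0, 0, 0], 0]
    - [0, [0, 0, 0], 0]
    - [0, [0, 0, 0], 0]

```text
t: 7.75
position: [0.4975, 0.2363, 0.2415]
ee_rot: [-180.0, -0.0, 3.9]
contact_force: [0.1, -0.3, -0.1]
width: 0.0852
finger_force: 0.0
```

Emit:
arm_command:
  series:
    - [0, [0, 0, -0.5], 0]
    - [0, [0, 0, -1], 0]
    - [0, [0, 0, -1], 0]
    - [0, [0, 0, -1], 0]
    - [0, [0, 0, -1], 0]

```text
t: 8.17
position: [0.4972, 0.2361, 0.3778]
ee_rot: [-180.0, -0.0, 3.9]
contact_force: [0.3, 0.5, 1.8]
width: 0.0855
finger_force: 0.0
```

Emit:
arm_command:
  series:
    - [0, [0, 0, -0.5], 0]
    - [0, [0, 0, 0], 0]

```text
t: 8.33
position: [0.4976, 0.2363, 0.3952]
ee_rot: [-179.9, -0.3, 3.9]
contact_force: [0.5, 0.5, -0.1]
width: 0.085
finger_force: 0.0
```

Emit:
arm_command:
  series:
    - [0, [0.33, 0.91, 0], 0]
    - [0, [0.33, 0.91, 0], 0]
    - [0, [0.33, 0.91, 0], 0]
    - [0, [0.33, 0.91, 0], 0]
    - [0, [0.33, 0.91, 0], 0]

```text
t: 8.75
position: [0.5565, 0.1021, 0.3898]
ee_rot: [180.0, 0.1, 3.9]
contact_force: [0.3, 0.7, -0.6]
width: 0.0852
finger_force: 0.0
```

Emit:
arm_command:
  series:
    - [0, [0.33, 0.91, 0], 0]
    - [0, [0.33, 0.91, 0.1], 0]
    - [0, [0.33, 0.91, 0.5], 0]
    - [0, [0.33, 0.91, 0.5], 0]
    - [0, [0.33, 0.91, 0], 0]

```text
t: 9.17
position: [0.6149, -0.0308, 0.3535]
ee_rot: [-180.0, 0.3, 3.9]
contact_force: [0.4, 1.1, -1.1]
width: 0.0852
finger_force: 0.0
```

Emit:
arm_command:
  series:
    - [0, [0, 0, 0], 0]
    - [0, [0, 0, 0], 0]

```text
t: 9.33
position: [0.6152, -0.0305, 0.3563]
ee_rot: [-180.0, 0.1, 3.8]
contact_force: [0.1, -0.7, 0.4]
width: 0.085
finger_force: 0.0
```

Run:
```python
from h import *
s=state();print(s['position'],s['ee_rot'])
ci=camera_info('wrist');im=snap('wrist','w2.png');print(ci['xyz'].tolist(),ci['orientation'].tolist())
a=snap('side','s2.png')
cv2.imwrite('pics/w2b.png',cv2.resize(im[40:300,100:420,::-1],(800,600)[:1]+(650,) if 0 else (738,600),interpolation=cv2.INTER_CUBIC))
for t in('wood_stamp','frost_pot'):
    for r in spot_point(t,'wrist')[:3]: print(t,np.round(r['location'],1),round(r['conf'],2),np.round(pix2w(ci,r['location'],.004),4))
```

```text
[ 0.61517554 -0.03048598  0.35632922] [-1.79974254e+02  1.36941722e-01  3.81989223e+00]
[0.6933372574571344, -0.024973705764030664, 0.32511884443773975] [-18.00367408299238, 0.023567479195873053, -86.19263474720783]
wood_stamp [248.5 188.5] 0.92 [ 0.5898 -0.0207  0.004 ]
wood_stamp [360.5 238.7] 0.83 [ 0.5388 -0.1502  0.004 ]
wood_stamp [135.6 175.7] 0.68 [0.596  0.0992 0.004 ]
frost_pot [248.4 136.8] 0.59 [ 0.6449 -0.0175  0.004 ]
```

View pics/w2b.png

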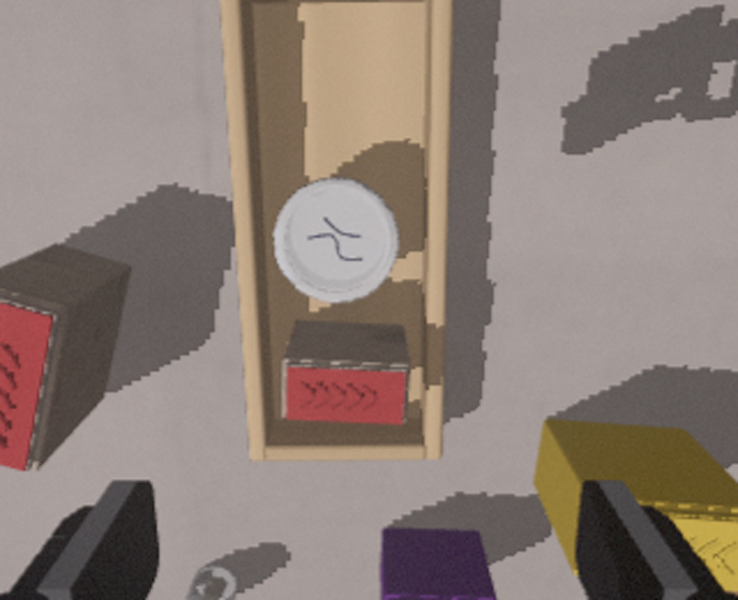

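The stamp top corners in the crop are about (284,362), (409,366), (405,423) and (282,418). The pot lid is at (336,240), undisturbed.

Run:
```python
from h import *
ci=camera_info('wrist')
P=lambda u,v,z:np.round(pix2w(ci,(u/2.307+99.8,v/2.307+39.8),z)*1000,1)
c=[P(*p,.064) for p in[(284,362),(409,366),(405,423),(282,418)]];print(c,np.mean(c,0))
e=(c[0]-c[1]+c[3]-c[2])[:2];print(np.degrees(np.arctan2(e[1],e[0])))
print(P(336,240,.042))
```

```text
[array([599.6,   2.6,  64. ]), array([601.3, -45.3,  64. ]), array([577.4, -45.8,  64. ]), array([576.2,   2.6,  64. ])] [588.625 -21.475  64.   ]
91.72489678356484
[644.  -13.9  42. ]
```

Run:
```python
from h import *
for k in range(3):
    ci=camera_info('wrist');im=snapshot('wrist')
    print(ci['xyz'].round(4),ci['orientation'].round(2),state()['position'].round(4))
    w=cv2.inRange(im,(180,180,180),(255,255,255))[100:200,200:300]  # lid
    n,l,st,cen=cv2.connectedComponentsWithStats(w); i=1+np.argmax(st[1:,4]); uv=cen[i]+[200,100]
    print('pot',uv,st[i],pix2w(ci,uv,.042)*1000)
ct=camera_info('top')
P=lambda u,v,z:np.round(pix2w(ct,((u+.5)*.64-.5,(v+.5)*.64-.5),z)*1000,1)
c=[P(*p,.034) for p in[(370,173),(425,169),(434,296),(378,301)]];print('caddy top',c,np.mean(c,0))
a=cv2.imread('pics/top0.png')[:,:,::-1]
w=cv2.inRange(a,(150,150,150),(255,255,255))[137:163,243:270]
n,l,st,cen=cv2.connectedComponentsWithStats(w); i=1+np.argmax(st[1:,4]);uv=cen[i]+[243,137];print('pot top',uv,st[i],pix2w(ct,uv,.042)*1000)
h=cv2.cvtColor(a[160:185,240:280],cv2.COLOR_RGB2HSV);m=cv2.inRange(h,(165,90,60),(180,255,255))
n,l,st,cen=cv2.connectedComponentsWithStats(m); i=1+np.argmax(st[1:,4]);uv=cen[i]+[240,160];print('stamp top',uv,st[i],pix2w(ct,uv,.064)*1000)
print('bottle nozzle base/tip',P(399,186,.115),P(400,185,.134))
```

```text
[ 0.6929 -0.0227  0.3271] [-1.787e+01  1.000e-02 -8.602e+01] [ 0.6147 -0.0285  0.3583]
pot [247.55089451 143.0400987 ] [  22   20   51   51 1621] [644.85859993 -15.80767644  42.        ]
[ 0.6929 -0.0227  0.3273] [-17.85   0.   -86.02] [ 0.6147 -0.0285  0.3584]
pot [247.46902107 143.05638166] [  22   20   51   51 1614] [644.88964597 -15.71861777  42.        ]
[ 0.6929 -0.0228  0.3274] [-17.84  -0.   -86.02] [ 0.6148 -0.0286  0.3584]
pot [247.52295285 143.22084367] [  22   20   50   51 1612] [644.79066051 -15.84175345  42.        ]
caddy top [array([739.6,  28.7,  34. ]), array([746. , -55.5,  34. ]), array([551.1, -68.9,  34. ]), array([543.4,  15.6,  34. ])] [645.025 -20.025  34.   ]
pot top [255.39384615 149.41846154] [  3   3  20  20 325] [644.56419815 -16.33562447  42.        ]Traceback (most recent call last):
  File "<stdin>", line 15, in <module>
    return _wrapfunc(a, 'argmax', axis=axis, out=out, **kwds)
    return bound(*args, **kwds)
ValueError: attempt to get argmax of an empty sequence
```

Emit:
arm_command:
  series:
    - [0, [0, 0, 0], 0.4]
    - [0, [-0.42, -0.1, 0], 0]
    - [0, [-0.41, -0.09, 0.5], 0]
    - [0, [0, 0, 1], 0]
    - [0, [0, 0, 1], 0]

```text
t: 10.1
position: [0.5894, -0.0239, 0.2838]
ee_rot: [180.0, -0.2, 2.0]
contact_force: [0.3, 0.1, -1.0]
width: 0.0852
finger_force: 0.0
```

Emit:
arm_command:
  series:
    - [0, [0, 0, 1], 0]
    - [0, [0, 0, 0.5], 0]
    - [0, [0, 0, 0], 0]
    - [0, [0, 0, 0], 0]
    - [0, [0, 0, 0], 0]

```text
t: 10.52
position: [0.5903, -0.0243, 0.2399]
ee_rot: [180.0, -0.1, 1.9]
contact_force: [0.7, -0.0, -0.0]
width: 0.0857
finger_force: 0.0
```

Emit:
arm_command:
  series:
    - [0, [0, 0, 0], 0]
    - [0, [0, 0, 0], 0]
    - [0, [0, 0, 0], 0]
    - [0, [0, 0, 0], 0]
    - [0, [0, 0, 0], 0]

```text
t: 10.93
position: [0.5899, -0.0245, 0.2385]
ee_rot: [180.0, -0.0, 1.9]
contact_force: [-0.4, -0.4, -1.2]
width: 0.0856
finger_force: 0.0
```

Emit:
arm_command:
  series:
    - [0, [0, -0.03, 0.45], 0]
    - [0, [0, 0, 0.43], 0]
    - [0, [0, 0, 0], 0]
    - [0.2, [0, 0, 0], 0]
    - [0.3, [0, 0, 0], 0]
  newtons: 25

```text
t: 11.35
position: [0.5899, -0.0236, 0.2115]
ee_rot: [-180.0, 0.0, 1.9]
contact_force: [-0.4, 0.5, 0.4]
width: 0.0638
finger_force: 0.0
```

Emit:
arm_command:
  series:
    - [0.4, [0, 0, 0], 0]
    - [0.6, [0, 0, 0], 0]
    - [0.7, [0, 0, 0], 0]
    - [0.7, [0, 0, 0], 0]
    - [0.7, [0, 0, 0], 0]

```text
t: 11.77
position: [0.59, -0.0237, 0.2124]
ee_rot: [180.0, -0.1, 1.9]
contact_force: [0.4, 0.6, 5.3]
width: 0.0497
finger_force: 26.5
```

Emit:
arm_command:
  series:
    - [0.7, [0, 0, -0.3], 0]
    - [0.7, [0, 0, -0.6], 0]
    - [0.7, [0, 0, -1], 0]
    - [0.7, [0, 0, -1], 0]
    - [0.7, [0, 0, -0.7], 0]

```text
t: 12.18
position: [0.5898, -0.0236, 0.323]
ee_rot: [180.0, -0.1, 1.9]
contact_force: [0.1, -0.8, 0.2]
width: 0.05
finger_force: 26.1
```

Run:
```python
from h import *
s=state();print(s['position'],s['ee_rot'],s['width'])
b=snap('wrist','w3.png');a=snap('side','s3.png')
cv2.imwrite('pics/v3.png',np.hstack([cv2.resize(i,(400,300)) for i in(a,b)])[:,:,::-1])
```

```text
[ 0.58975384 -0.02361363  0.32303857] [ 1.79988935e+02 -9.67303578e-02  1.93285871e+00] 0.0499736971405366
```

View pics/v3.png

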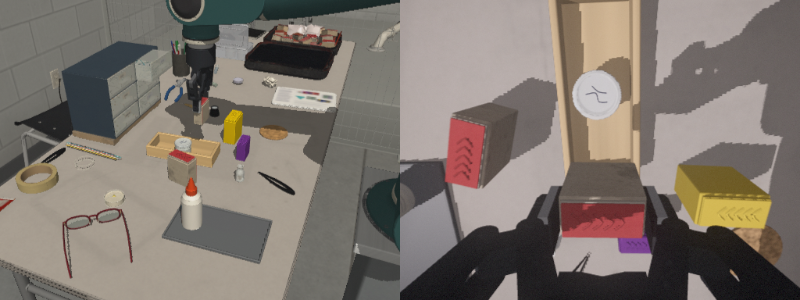

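The bottle stands on the tray and the stamp hangs squarely in the grip. The pot hasn't been disturbed.

Emit:
arm_command:
  series:
    - [0.7, [-0.5, -0.66, 0], 0]
    - [0.7, [-0.7, -0.92, 0], 0]
    - [0.7, [-0.7, -0.92, 0], 0]
    - [0.7, [-0.7, -0.92, 0], 0]
    - [0.7, [-0.7, -0.92, 0], 0]

```text
t: 12.7
position: [0.4851, 0.104, 0.3192]
ee_rot: [180.0, 0.1, 1.9]
contact_force: [-0.0, 0.5, -0.2]
width: 0.0496
finger_force: 26.1
```

Emit:
arm_command:
  series:
    - [0.7, [-0.7, -0.92, 0], 0]
    - [0.7, [-0.7, -0.92, 0], 0]
    - [0.7, [-0.7, -0.92, 0], 0]
    - [0.7, [-0.7, -0.92, 0], 0]
    - [0.7, [-0.45, -0.59, 0], 0]

```text
t: 13.12
position: [0.3827, 0.2294, 0.3194]
ee_rot: [-180.0, 0.0, 2.0]
contact_force: [0.5, 0.3, -0.1]
width: 0.0495
finger_force: 26.1
```

Emit:
arm_command:
  series:
    - [0.7, [0, 0, 0], 0]
    - [0.7, [0, 0, 0], 0]
    - [0.7, [0, 0, 1], 0]
    - [0.7, [0, 0, 1], 0]
    - [0.7, [0, 0, 0.6], 0]

```text
t: 13.53
position: [0.3847, 0.2269, 0.2389]
ee_rot: [179.9, 0.1, 1.9]
contact_force: [0.3, 0.1, -0.6]
width: 0.0497
finger_force: 26.2
```

Emit:
arm_command:
  series:
    - [0.7, [0, 0, 0.5], 0]
    - [0.7, [0, 0, 0.3], 0]
    - [0.7, [0, 0, 0], 0]
    - [0.7, [0, 0, 0], 0]
    - [0.7, [0, 0, 0], 0]

```text
t: 13.95
position: [0.3852, 0.2278, 0.2188]
ee_rot: [-180.0, -0.1, 1.9]
contact_force: [0.6, 0.6, -0.4]
width: 0.0493
finger_force: 26.1
```

Emit:
arm_command:
  series:
    - [0.7, [0, 0, 0.15], 0]
    - [0.7, [0, 0, 0.06], 0]
    - [0.7, [0, 0, 0], 0]
    - [0.7, [0, 0, 0], 0]
    - [0.7, [0, 0, 0], 0]

```text
t: 14.37
position: [0.3848, 0.228, 0.2117]
ee_rot: [-180.0, -0.0, 1.9]
contact_force: [-0.3, 0.8, 0.0]
width: 0.0494
finger_force: 26.2
```

Emit:
arm_command:
  series:
    - [0.5, [0, 0, 0], 0]
    - [0.35, [0, 0, 0], 0]
    - [0.1, [0, 0, 0], 0]
    - [0, [0, 0, 0], 0]
    - [0, [0, 0, 0], 0]

```text
t: 14.78
position: [0.3848, 0.2279, 0.2115]
ee_rot: [-180.0, -0.0, 1.9]
contact_force: [0.2, 0.2, -0.2]
width: 0.0855
finger_force: 0.0
```

Emit:
arm_command:
  series:
    - [0, [0, 0, -0.5], 0]
    - [0, [0, 0, -1], 0]
    - [0, [0, 0, -1], 0]
    - [0, [0, 0, -1], 0]
    - [0, [0, 0, -1], 0]

```text
t: 15.2
position: [0.3845, 0.2278, 0.348]
ee_rot: [-180.0, -0.0, 1.9]
contact_force: [0.3, 0.1, 0.5]
width: 0.0854
finger_force: 0.0
```

Emit:
arm_command:
  series:
    - [0, [0, 0, 0], -1]
    - [0, [0, 0, 0], -1]
    - [0, [0, 0, 0], -1]
    - [0, [0, 0, 0], -1]
    - [0, [0, 0, 0], -1]

```text
t: 15.62
position: [0.3847, 0.2279, 0.3465]
ee_rot: [180.0, -0.0, 27.2]
contact_force: [0.6, -0.0, -0.3]
width: 0.0853
finger_force: 0.0
```

Emit:
arm_command:
  series:
    - [0, [0, 0, 0], -1]
    - [0, [0, 0, 0], -1]
    - [0, [0, 0, 0], -1]
    - [0, [0, 0, 0], -1]
    - [0, [0, 0, 0], -1]

```text
t: 16.03
position: [0.3848, 0.2279, 0.3465]
ee_rot: [-180.0, -0.0, 52.2]
contact_force: [-0.9, 0.1, -0.1]
width: 0.0856
finger_force: 0.0
```

Emit:
arm_command:
  series:
    - [0, [0, 0, 0], -1]
    - [0, [0, 0, 0], -1]
    - [0, [0, 0, 0], -1]
    - [0, [0, 0, 0], -1]
    - [0, [0, 0, 0], -1]

```text
t: 16.45
position: [0.3847, 0.2279, 0.3465]
ee_rot: [-180.0, 0.0, 77.2]
contact_force: [0.1, 0.1, 0.8]
width: 0.0854
finger_force: 0.0
```

Emit:
arm_command:
  series:
    - [0, [0, 0, 0], -1]
    - [0, [0, 0, 0], -1]
    - [0, [0, 0, 0], -1]
    - [0, [0, 0, 0], -0.4]
    - [0, [0, 0, 0], 0]

```text
t: 16.87
position: [0.3847, 0.2279, 0.3465]
ee_rot: [180.0, -0.0, 94.0]
contact_force: [0.3, 0.0, -0.1]
width: 0.085
finger_force: 0.0
```

Emit:
arm_command:
  series:
    - [0, [-0.87, 0.81, 0], 0]
    - [0, [-0.87, 0.81, 0], 0]
    - [0, [-0.87, 0.81, 0], 0]
    - [0, [-0.87, 0.81, 0], 0]
    - [0, [-0.87, 0.81, 0], 0]

```text
t: 17.28
position: [0.5159, 0.1046, 0.3466]
ee_rot: [180.0, -0.0, 93.8]
contact_force: [0.2, 0.5, 0.5]
width: 0.0852
finger_force: 0.0
```

Emit:
arm_command:
  series:
    - [0, [-0.87, 0.81, 0], 0]
    - [0, [-0.87, 0.81, 0], 0]
    - [0, [-0.87, 0.81, 0], 0]
    - [0, [-0.87, 0.81, 0], 0]
    - [0, [-0.87, 0.81, 0], 0]

```text
t: 17.7
position: [0.6462, -0.0174, 0.3463]
ee_rot: [-180.0, -0.0, 93.8]
contact_force: [0.1, 1.0, 0.8]
width: 0.0851
finger_force: 0.0
```

Emit:
arm_command:
  series:
    - [0, [0, 0, 0], 0]
    - [0, [0, 0, 0], 0]
    - [0, [0, 0, 0], 0]
    - [0, [0, 0, 0], 0]
    - [0, [0, 0, 0], 0]

```text
t: 18.12
position: [0.6445, -0.015, 0.3469]
ee_rot: [180.0, -0.0, 94.0]
contact_force: [0.0, -0.1, 0.7]
width: 0.0854
finger_force: 0.0
```

Run:
```python
from h import *
s=state();print(s['position'],s['ee_rot'],s['joint_pos'].round(1))
ci=camera_info('wrist');im=snap('wrist','w4.png');a=snap('side','s4.png')
w=cv2.inRange(im,(180,180,180),(255,255,255))
n,l,st,cen=cv2.connectedComponentsWithStats(w)
for i in range(1,n):
    if st[i,4]>600: print(cen[i],st[i],pix2w(ci,cen[i],.042).round(4))
cv2.imwrite('pics/v4.png',np.hstack([cv2.resize(i,(400,300)) for i in(a,im)])[:,:,::-1])
```

```text
[ 0.64448997 -0.01496312  0.34691534] [ 1.79970533e+02 -4.73316709e-04  9.39659260e+01] [-3.6  4.1 90.7  0.  85.2 -7.6]
```

View pics/v4.png

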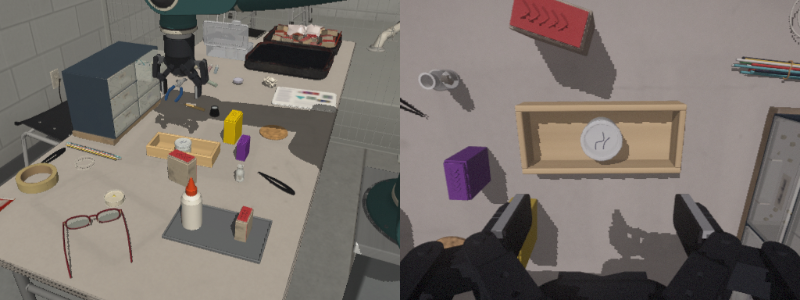

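Both pieces stand on the tray. The lid is at (201,140) in the wrist half of the picture, which is about (257,179) in the raw image.

Run:
```python
from h import *
ci=camera_info('wrist');s=state();print(s['position'],s['joint_pos'].round(2));im=snapshot('wrist')
g=cv2.cvtColor(im,cv2.COLOR_RGB2HSV)
w=cv2.inRange(g,(0,0,140),(180,45,255));w[:140]=0;w[215:]=0;w[:,:215]=0;w[:,300:]=0
n,l,st,cen=cv2.connectedComponentsWithStats(w)
for i in range(1,n):
    if st[i,4]>300: print(cen[i],st[i],pix2w(ci,cen[i],.042).round(4), pix2w(ci,st[i,:2]+st[i,2:4]/2-.5,.042).round(4))
```

```text
[ 0.6446106  -0.01509362  0.34693181] [-3.61  4.1  90.69  0.   85.18 -7.58]
[256.77741935 178.51612903] [ 230  152   54   53 2170] [ 0.6427 -0.0141  0.042 ] [ 0.6424 -0.0136  0.042 ]
```

Emit:
arm_command:
  series:
    - [0, [0, 0, 1], 0]
    - [0, [0, 0, 1], 0]
    - [0, [0, 0, 1], 0]
    - [0, [0, 0, 0.8], 0]
    - [0, [0, 0, 0.5], 0]

```text
t: 18.68
position: [0.6443, -0.0155, 0.2147]
ee_rot: [-179.9, -0.0, 93.9]
contact_force: [0.5, -0.6, -0.5]
width: 0.0855
finger_force: 0.0
```

Emit:
arm_command:
  series:
    - [0, [0, 0, 0.3], 0]
    - [0, [0, 0, 0.3], 0]
    - [0, [0, 0, 0.3], 0]
    - [0, [0, 0, 0.3], 0]
    - [0, [0, 0, 0], 0]

```text
t: 19.1
position: [0.6449, -0.0158, 0.1802]
ee_rot: [-179.9, -0.0, 93.9]
contact_force: [-0.4, 0.5, -1.9]
width: 0.0854
finger_force: 0.0
```

Emit:
arm_command:
  series:
    - [0, [0, 0, 0], 0]
    - [0, [0, 0, 0], 0]
    - [0, [0, 0, 0], 0]

```text
t: 19.35
position: [0.6453, -0.0158, 0.1823]
ee_rot: [179.9, 0.0, 93.9]
contact_force: [-0.3, 0.2, -0.4]
width: 0.0852
finger_force: 0.0
```

Emit:
arm_command:
  series:
    - [0.2, [0, 0, 0], 0]
    - [0.35, [0, 0, 0], 0]
    - [0.5, [0, 0, 0], 0]
    - [0.7, [0, 0, 0], 0]
    - [0.7, [0, 0, 0], 0]
  newtons: 25

```text
t: 19.77
position: [0.6451, -0.0158, 0.182]
ee_rot: [180.0, 0.0, 93.9]
contact_force: [-2.9, -0.2, 4.7]
width: 0.0453
finger_force: 25.5
```

Emit:
arm_command:
  series:
    - [0.7, [0, 0, 0], 0]
    - [0.7, [0, 0, 0], 0]
    - [0.7, [0, 0, 0], 0]
    - [0.7, [0, 0, 0], 0]

```text
t: 20.1
position: [0.6451, -0.0158, 0.182]
ee_rot: [180.0, 0.0, 93.9]
contact_force: [-3.2, 0.2, 5.2]
width: 0.045
finger_force: 25.5
```

Emit:
arm_command:
  series:
    - [0.7, [0, 0, -0.3], 0]
    - [0.7, [0, 0, -0.6], 0]
    - [0.7, [0, 0, -1], 0]
    - [0.7, [0, 0, -1], 0]
    - [0.7, [0, 0, -1], 0]

```text
t: 20.52
position: [0.6448, -0.0158, 0.3002]
ee_rot: [-180.0, -0.0, 93.9]
contact_force: [0.3, -0.4, -0.6]
width: 0.0455
finger_force: 25.7
```

Emit:
arm_command:
  series:
    - [0.7, [0, 0, -0.5], 0]
    - [0.7, [0, 0, 0], 0]
    - [0.7, [0, 0, 0], 0]

```text
t: 20.77
position: [0.645, -0.0158, 0.3137]
ee_rot: [179.9, 0.0, 93.9]
contact_force: [0.5, 0.3, -0.9]
width: 0.0452
finger_force: 25.7
```

Run:
```python
from h import *
s=state();print(s['position'],s['ee_rot'],s['width'])
b=snap('wrist','w5.png');a=snap('side','s5.png')
ct=camera_info('top')
for r in search_frame('coaster','side')[:2]: print(r, pix2w(camera_info('side'),r['location'],.005))
t=cv2.imread('pics/top0.png')[:,:,::-1];h=cv2.cvtColor(t,cv2.COLOR_RGB2HSV)[215:265,322:375]
m=cv2.inRange(h,(5,75,60),(25,255,255));n,l,st,cen=cv2.connectedComponentsWithStats(m);i=1+np.argmax(st[1:,4]);print(st[i],pix2w(ct,cen[i]+[322,215],.005),pix2w(ct,st[i,:2]+st[i,2:4]/2-.5+[322,215],.005))
cv2.imwrite('pics/v5.png',np.hstack([cv2.resize(i,(400,300)) for i in(a,b)])[:,:,::-1])
```

```text
[ 0.64502488 -0.01581299  0.31374943] [1.79944232e+02 6.96204932e-03 9.39303858e+01] 0.04521444901483132
{'location': [347.9, 170.5], 'conf': 0.56} [ 0.42900643 -0.22623657  0.005     ]
[   7    7   37   36 1051] [ 0.43166444 -0.23830042  0.005     ] [ 0.43184436 -0.23775928  0.005     ]
```

View pics/v5.png

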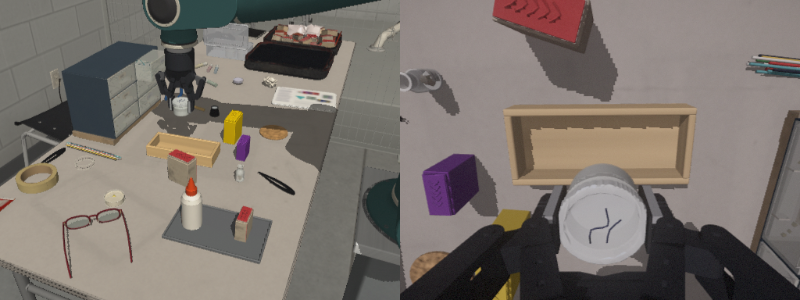

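Emit:
arm_command:
  series:
    - [0.7, [-0.5, -0.55, 0], 0]
    - [0.7, [-0.75, -0.82, 0], 0]
    - [0.7, [-0.75, -0.82, 0], 0]
    - [0.7, [-0.75, -0.82, 0], 0]
    - [0.7, [-0.75, -0.82, 0], 0]

```text
t: 21.33
position: [0.5364, -0.1292, 0.3119]
ee_rot: [-179.9, -0.0, 94.0]
contact_force: [-0.4, -0.5, 0.4]
width: 0.0449
finger_force: 25.8
```

Emit:
arm_command:
  series:
    - [0.7, [-0.75, -0.82, 0], 0]
    - [0.7, [-0.75, -0.82, 0], 0]
    - [0.7, [-0.75, -0.82, 0], 0]
    - [0.7, [-0.75, -0.82, 0], 0]
    - [0.7, [-0.41, -0.49, 0], 0]

```text
t: 21.75
position: [0.4298, -0.2398, 0.3121]
ee_rot: [-179.9, -0.0, 93.9]
contact_force: [0.5, 0.6, -0.4]
width: 0.045
finger_force: 25.8
```

Emit:
arm_command:
  series:
    - [0.7, [0, 0, 0], 0]
    - [0.7, [0, 0, 0], 0]
    - [0.7, [0, 0, 0], 0]
    - [0.7, [0, 0, 1], 0]
    - [0.7, [0, 0, 1], 0]

```text
t: 22.17
position: [0.4327, -0.2377, 0.2537]
ee_rot: [179.9, 0.1, 94.0]
contact_force: [-0.1, -0.5, -1.6]
width: 0.0454
finger_force: 25.8
```

Emit:
arm_command:
  series:
    - [0.7, [0, 0, 0.9], 0]
    - [0.7, [0, 0, 0.6], 0]
    - [0.7, [0, 0, 0.4], 0]
    - [0.7, [0, 0, 0], 0]
    - [0.7, [0, 0, 0], 0]

```text
t: 22.58
position: [0.4323, -0.2379, 0.1966]
ee_rot: [-180.0, -0.0, 94.0]
contact_force: [-1.1, -0.0, 0.6]
width: 0.0452
finger_force: 25.8
```

Emit:
arm_command:
  series:
    - [0.7, [0, 0, 0], 0]
    - [0.7, [0, 0, 0], 0]
    - [0.7, [0, 0, 0], 0]

```text
t: 22.83
position: [0.4321, -0.2384, 0.1977]
ee_rot: [179.9, 0.1, 93.9]
contact_force: [-0.1, 1.9, 0.1]
width: 0.0454
finger_force: 25.8
```

Emit:
arm_command:
  series:
    - [0.7, [0, 0, 0.25], 0]
    - [0.7, [0, 0, 0.2], 0]
    - [0.7, [0, 0, 0], 0]
    - [0.7, [0, 0, 0], 0]
    - [0.7, [0, 0, 0], 0]

```text
t: 23.25
position: [0.4317, -0.2382, 0.1825]
ee_rot: [-180.0, -0.0, 93.9]
contact_force: [0.3, 0.7, -0.7]
width: 0.0449
finger_force: 26.0
```

Run:
```python
from h import *
a=snap('side','s6.png');s=state();print(s['position'],s['contact_force'])
cv2.imwrite('pics/v6.png',cv2.resize(a[110:230,270:430,::-1],(800,600),interpolation=cv2.INTER_CUBIC))
```

```text
[ 0.43168701 -0.23820914  0.18256364] [-0.42844521  0.88465912  0.28274098]
```

View pics/v6.png

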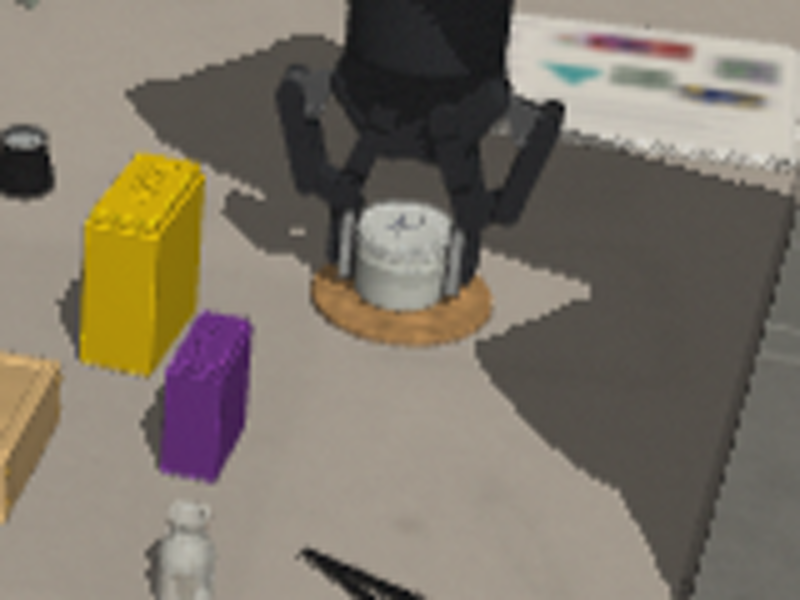

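The pot stands centrally on the coaster, with its front edge at (400,308) against the coaster front at (400,343). I release it, rise and check.

Emit:
arm_command:
  series:
    - [0.5, [0, 0, 0], 0]
    - [0.35, [0, 0, 0], 0]
    - [0, [0, 0, 0], 0]
    - [0, [0, 0, 0], 0]
    - [0, [0, 0, 0], 0]

```text
t: 23.72
position: [0.4318, -0.2382, 0.183]
ee_rot: [180.0, 0.0, 93.9]
contact_force: [-0.2, 0.8, -0.1]
width: 0.0855
finger_force: 0.0
```

Emit:
arm_command:
  series:
    - [0, [0, 0, -0.5], 0]
    - [0, [0, 0, -1], 0]
    - [0, [0, 0, -1], 0]
    - [0, [0, 0, -1], 0]
    - [0, [0, 0, -1], 0]

```text
t: 24.13
position: [0.4316, -0.2381, 0.3195]
ee_rot: [180.0, 0.0, 93.9]
contact_force: [1.3, -0.4, 0.3]
width: 0.0855
finger_force: 0.0
```

Emit:
arm_command:
  series:
    - [0, [-0.5, 0, -1], 0]
    - [0, [-0.5, 0, -0.5], 0]
    - [0, [0, 0, 0], 0]
    - [0, [0, 0, 0], 0]
    - [0, [0, 0, 0], 0]

```text
t: 24.55
position: [0.4337, -0.2679, 0.3618]
ee_rot: [-179.9, -0.1, 93.9]
contact_force: [0.0, 0.8, -1.3]
width: 0.0859
finger_force: 0.0
```

Run:
```python
from h import *
s=state();print(s['position'],s['ee_rot'],s['joint_pos'].round(1))
ci=camera_info('wrist');im=snap('wrist','w7.png')
h=cv2.cvtColor(im,cv2.COLOR_RGB2HSV);
m=cv2.inRange(h,(5,75,40),(25,255,255));n,l,st,cen=cv2.connectedComponentsWithStats(m);i=1+np.argmax(st[1:,4]);print(st[i]);cc=st[i,:2]+st[i,2:4]/2-.5;print('coaster',pix2w(ci,cc,.005))
print('pred pot lid px for TCP', w2pix(ci,(.4317,-.2382,.043)), 'coaster px',cc)
for r in spot_point('frost_pot','wrist')[:1]+spot_point('coaster','wrist')[:1]: print(r,pix2w(ci,r['location'],.005))
cv2.imwrite('pics/w7b.png',cv2.resize(im[:,:,::-1],(640,480)))
```

```text
[ 0.43373075 -0.26789144  0.36179565] [-1.79936260e+02 -5.92524863e-02  9.39182780e+01] [-34.6 -13.5 105.8   0.   87.8 -38.5]
[ 352    0   96  101 7422]
coaster [ 0.55881815 -0.1453223   0.005     ]
pred pot lid px for TCP [259.42308381 144.74905154] coaster px [399.5  50. ]
{'location': [259.1, 139.7], 'conf': 0.89} [ 0.43148385 -0.2394687   0.005     ]
```

View pics/w7b.png

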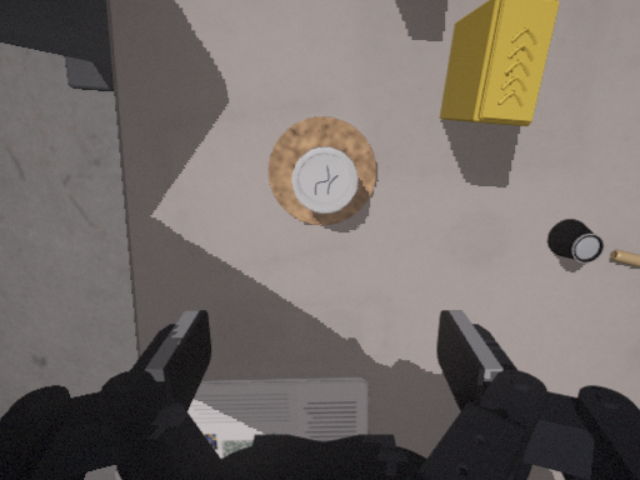

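The pot is upright on the coaster, about 3 mm from its centre at (322,170), which is good enough. I turn back and fetch the bottle.

Emit:
arm_command:
  series:
    - [0, [0, 0, -0.3], 1]
    - [0, [0, 0, -0.3], 1]
    - [0, [0, 0, -0.3], 1]
    - [0, [0, 0, -0.3], 1]
    - [0, [0, 0, -0.1], 1]

```text
t: 25.12
position: [0.434, -0.2678, 0.4027]
ee_rot: [180.0, 0.0, 68.7]
contact_force: [-0.0, 0.2, 0.4]
width: 0.0855
finger_force: 0.0
```

Emit:
arm_command:
  series:
    - [0, [0, 0, 0], 1]
    - [0, [0, 0, 0], 1]
    - [0, [0, 0, 0], 1]
    - [0, [0, 0, 0], 1]
    - [0, [0, 0, 0], 1]

```text
t: 25.53
position: [0.4339, -0.2678, 0.4012]
ee_rot: [-179.9, 0.0, 43.7]
contact_force: [-0.2, 0.3, -0.2]
width: 0.0851
finger_force: 0.0
```

Emit:
arm_command:
  series:
    - [0, [0, 0, 0], 1]
    - [0, [0, 0, 0], 1]
    - [0, [0, 0, 0], 1]
    - [0, [0, 0, 0], 1]
    - [0, [0, 0, 0], 1]

```text
t: 25.95
position: [0.4339, -0.2678, 0.4012]
ee_rot: [-180.0, 0.0, 18.7]
contact_force: [0.4, 0.1, -0.4]
width: 0.0853
finger_force: 0.0
```

Emit:
arm_command:
  series:
    - [0, [0, 0, 0], 1]
    - [0, [0, 0, 0], 1]
    - [0, [0, 0, 0], 1]
    - [0, [0.18, -0.92, 0], 0]
    - [0, [0.18, -0.92, 0], 0]

```text
t: 26.37
position: [0.4408, -0.2121, 0.401]
ee_rot: [-180.0, 0.1, 3.8]
contact_force: [0.5, 0.6, 0.3]
width: 0.0855
finger_force: 0.0
```

Emit:
arm_command:
  series:
    - [0, [0.18, -0.92, 0], 0]
    - [0, [0.18, -0.92, 0], 0]
    - [0, [0.18, -0.92, 0], 0]
    - [0, [0.18, -0.92, 0], 0]
    - [0, [0.18, -0.92, 0], 0]

```text
t: 26.78
position: [0.4581, -0.0712, 0.4014]
ee_rot: [-180.0, 0.0, 3.9]
contact_force: [0.8, -0.5, 0.3]
width: 0.0853
finger_force: 0.0
```

Emit:
arm_command:
  series:
    - [0, [0.18, -0.92, 0], 0]
    - [0, [0.18, -0.92, 0], 0]
    - [0, [0.18, -0.92, 0], 0]
    - [0, [0.18, -0.92, 0], 0]
    - [0, [0.18, -0.92, 0], 0]

```text
t: 27.2
position: [0.4755, 0.0684, 0.4014]
ee_rot: [-180.0, 0.0, 4.0]
contact_force: [0.3, -0.7, 0.5]
width: 0.0854
finger_force: 0.0
```

Emit:
arm_command:
  series:
    - [0, [0.18, -0.92, 0], 0]
    - [0, [0.18, -0.92, 0], 0]
    - [0, [0.18, -0.92, 0], 0]
    - [0, [0.18, -0.92, 0], 0]
    - [0, [0.18, -0.92, 0], 0]

```text
t: 27.62
position: [0.4929, 0.208, 0.4013]
ee_rot: [180.0, 0.0, 4.0]
contact_force: [0.2, -0.2, 0.5]
width: 0.0857
finger_force: 0.0
```

Emit:
arm_command:
  series:
    - [0, [0.1, -0.5, 0], 0]
    - [0, [0, 0, 0], 0]
    - [0, [0, 0, 0], 0]
    - [0, [0, 0, 0], 0]
    - [0, [0, 0, 0], 0]

```text
t: 28.03
position: [0.4952, 0.2207, 0.4019]
ee_rot: [180.0, 0.0, 3.9]
contact_force: [-0.1, 0.0, -0.5]
width: 0.0856
finger_force: 0.0
```

Emit:
arm_command:
  series:
    - [0, [0.11, -0.51, 0], 0]
    - [0, [0, 0, 0], 0]
    - [0, [0, 0, 0.5], 0]
    - [0, [0, 0, 1], 0]
    - [0, [0, 0, 1], 0]

```text
t: 28.45
position: [0.4974, 0.2366, 0.3261]
ee_rot: [-180.0, -0.1, 3.9]
contact_force: [-0.4, 0.6, -0.8]
width: 0.0854
finger_force: 0.0
```

Emit:
arm_command:
  series:
    - [0, [0, 0, 1], 0]
    - [0, [0, 0, 1], 0]
    - [0, [0, 0, 0.5], 0]
    - [0, [0, 0, 0.3], 0]
    - [0, [0, 0, 0], 0]

```text
t: 28.87
position: [0.497, 0.2365, 0.2406]
ee_rot: [179.9, 0.2, 3.9]
contact_force: [-0.1, -0.0, 0.1]
width: 0.0856
finger_force: 0.0
```

Emit:
arm_command:
  series:
    - [0, [0, 0, 0], 0]
    - [0, [0, 0, 0], 0]
    - [0, [0, 0, 0], 0]

```text
t: 29.12
position: [0.4978, 0.237, 0.2445]
ee_rot: [-180.0, -0.1, 3.9]
contact_force: [0.2, 0.4, -0.6]
width: 0.0851
finger_force: 0.0
```

Emit:
arm_command:
  series:
    - [0, [0, 0, 0.1], 0]
    - [0.2, [0, 0, 0], 0]
    - [0.35, [0, 0, 0], 0]
    - [0.5, [0, 0, 0], 0]
    - [0.7, [0, 0, 0], 0]
  newtons: 30

```text
t: 29.53
position: [0.4976, 0.237, 0.2404]
ee_rot: [-180.0, -0.0, 3.9]
contact_force: [1.0, 0.5, 2.7]
width: 0.0465
finger_force: 30.2
```

Emit:
arm_command:
  series:
    - [0.7, [0, 0, 0], 0]
    - [0.7, [0, 0, 0], 0]
    - [0.7, [0, 0, 0], 0]

```text
t: 29.78
position: [0.4976, 0.237, 0.2403]
ee_rot: [-180.0, -0.0, 3.9]
contact_force: [0.1, 1.5, 4.8]
width: 0.0464
finger_force: 30.3
```

Emit:
arm_command:
  series:
    - [0.7, [0, 0, -0.4], 0]
    - [0.7, [0, 0, -0.8], 0]
    - [0.7, [0, 0, -1], 0]
    - [0.7, [0, 0, -1], 0]
    - [0.7, [0, 0, -0.8], 0]

```text
t: 30.2
position: [0.4973, 0.2367, 0.3629]
ee_rot: [-180.0, -0.1, 3.9]
contact_force: [1.8, 0.5, -0.6]
width: 0.0466
finger_force: 30.8
```

Emit:
arm_command:
  series:
    - [0.7, [0.4, 0.6, 0], 0]
    - [0.7, [0.65, 0.95, 0], 0]
    - [0.7, [0.65, 0.95, 0], 0]
    - [0.7, [0.65, 0.95, 0], 0]
    - [0.7, [0.65, 0.95, 0], 0]

```text
t: 30.62
position: [0.5969, 0.1099, 0.3607]
ee_rot: [180.0, 0.0, 3.9]
contact_force: [-0.0, 0.7, -1.1]
width: 0.0467
finger_force: 30.8
```

Emit:
arm_command:
  series:
    - [0.7, [0.65, 0.95, 0], 0]
    - [0.7, [0.65, 0.95, 0], 0]
    - [0.7, [0.65, 0.95, 0], 0]
    - [0.7, [0.65, 0.95, 0], 0]
    - [0.7, [0.49, 0.64, 0], 0]

```text
t: 31.03
position: [0.699, -0.0178, 0.3602]
ee_rot: [180.0, 0.0, 3.9]
contact_force: [-0.2, 0.5, -1.0]
width: 0.0467
finger_force: 30.8
```

Emit:
arm_command:
  series:
    - [0.7, [0, 0, 0], 0]
    - [0.7, [0, 0, 0], 0]
    - [0.7, [0, 0, 0], 0]
    - [0.7, [0, 0, 0], 0]
    - [0.7, [0, 0, 0], 0]

```text
t: 31.45
position: [0.6975, -0.0143, 0.3605]
ee_rot: [180.0, -0.0, 4.0]
contact_force: [-0.9, 0.4, -1.3]
width: 0.0466
finger_force: 30.8
```

Emit:
arm_command:
  series:
    - [0.7, [0.01, 0.04, 0.9], 0]
    - [0.7, [0, 0, 0.9], 0]
    - [0.7, [0, 0, 0.9], 0]
    - [0.7, [0, 0, 0.6], 0]
    - [0.7, [0, 0, 0.3], 0]

```text
t: 31.87
position: [0.6975, -0.0156, 0.2493]
ee_rot: [-180.0, 0.2, 4.0]
contact_force: [-1.0, 0.5, -0.5]
width: 0.0464
finger_force: 30.8
```

Emit:
arm_command:
  series:
    - [0.7, [0, 0, 0.2], 0]
    - [0.7, [0, 0, 0.1], 0]
    - [0.7, [0, 0, 0], 0]
    - [0.7, [0, 0, 0], 0]
    - [0.7, [0, 0, 0], 0]

```text
t: 32.28
position: [0.6986, -0.0163, 0.2443]
ee_rot: [180.0, -0.1, 3.9]
contact_force: [0.4, -0.2, -1.3]
width: 0.0464
finger_force: 30.8
```

Emit:
arm_command:
  series:
    - [0.7, [0, 0, 0.09], 0]
    - [0.7, [0, 0, 0], 0]
    - [0.7, [0, 0, 0], 0]
    - [0.7, [0, 0, 0], 0]
    - [0.6, [0, 0, 0], 0]

```text
t: 32.7
position: [0.6986, -0.0163, 0.2413]
ee_rot: [180.0, -0.1, 3.9]
contact_force: [0.6, 0.8, 6.5]
width: 0.0464
finger_force: 30.9
```

Emit:
arm_command:
  series:
    - [0.5, [0, 0, 0], 0]
    - [0.35, [0, 0, 0], 0]
    - [0, [0, 0, 0], 0]
    - [0, [0, 0, 0], 0]
    - [0, [0, 0, 0], 0]

```text
t: 33.12
position: [0.6983, -0.0164, 0.2401]
ee_rot: [180.0, 0.0, 3.9]
contact_force: [0.4, -0.4, -0.1]
width: 0.0853
finger_force: 0.0
```

Emit:
arm_command:
  series:
    - [0, [0, 0, -0.5], 0]
    - [0, [0, 0, -1], 0]
    - [0, [0, 0, -1], 0]
    - [0, [0, 0, -1], 0]
    - [0, [0, 0, -1], 0]

```text
t: 33.53
position: [0.698, -0.0163, 0.3781]
ee_rot: [180.0, -0.0, 3.9]
contact_force: [-0.2, 0.6, -0.6]
width: 0.0851
finger_force: 0.0
```

Emit:
arm_command:
  series:
    - [0, [0, 0, -0.8], 0]
    - [0, [-0.9, -0.7, 0], 0]
    - [0, [-1, -0.8, 0], 0]
    - [0, [-1, -0.8, 0], 0]
    - [0, [-1, -0.8, 0], 0]

```text
t: 33.95
position: [0.5736, 0.0689, 0.4003]
ee_rot: [-180.0, -0.0, 3.9]
contact_force: [-0.9, 1.0, -1.5]
width: 0.0856
finger_force: 0.0
```

Emit:
arm_command:
  series:
    - [0, [-1, -0.8, 0], 0]
    - [0, [-1, -0.8, 0], 0]
    - [0, [-1, -0.8, 0], 0]
    - [0, [-1, -0.8, 0], 0]
    - [0, [-1, -0.8, 0], 0]

```text
t: 34.37
position: [0.4154, 0.1783, 0.4005]
ee_rot: [-180.0, -0.1, 3.9]
contact_force: [0.2, 1.2, 1.0]
width: 0.0854
finger_force: 0.0
```

Emit:
arm_command:
  series:
    - [0, [-1, -0.8, 0], 0]
    - [0, [0, 0, 0], 0]
    - [0, [0, 0, 0], 0]
    - [0, [0, 0, 0], 0]
    - [0, [0, 0, 0], 0]

```text
t: 34.78
position: [0.3864, 0.1993, 0.3997]
ee_rot: [180.0, -0.0, 3.9]
contact_force: [0.7, -1.1, 0.7]
width: 0.085
finger_force: 0.0
```

Run:
```python
from h import *
s=state();print(s['position'],s['ee_rot'])
b=snap('top','t8.png');snap('side','s8.png')
for n,f0,f1,(r0,r1,c0,c1) in(('top','top0.png','t8.png',(105,137,235,275)),('side','side0.png','s8.png',(135,170,190,235))):
  for f in(f0,f1):
    a=cv2.imread('pics/'+f)[r0:r1,c0:c1];h=cv2.cvtColor(a,cv2.COLOR_BGR2HSV)
    m=cv2.inRange(h,(0,120,60),(14,255,255))|cv2.inRange(h,(174,120,60),(180,255,255))
    k,l,st,cen=cv2.connectedComponentsWithStats(m);i=1+np.argmax(st[1:,4]);print(f,st[i],cen[i]+[c0,r0])
a=[cv2.imread('pics/'+f)[95:205,190:300] for f in('top0.png','t8.png')]
cv2.imwrite('pics/v8.png',np.hstack([cv2.resize(i,(400,400),interpolation=cv2.INTER_CUBIC) for i in a]))
```

```text
[0.38636996 0.19926546 0.39969775] [ 1.79994314e+02 -1.37116492e-02  3.88545382e+00]
top0.png [16 10  8 10 62] [254.56451613 119.75806452]
t8.png [15 10  8  9 62] [253.19354839 119.0483871 ]
side0.png [ 14   5  11  19 140] [209.12142857 150.94285714]
s8.png [ 13   6  11  19 142] [207.81690141 151.38732394]
```

View pics/v8.png

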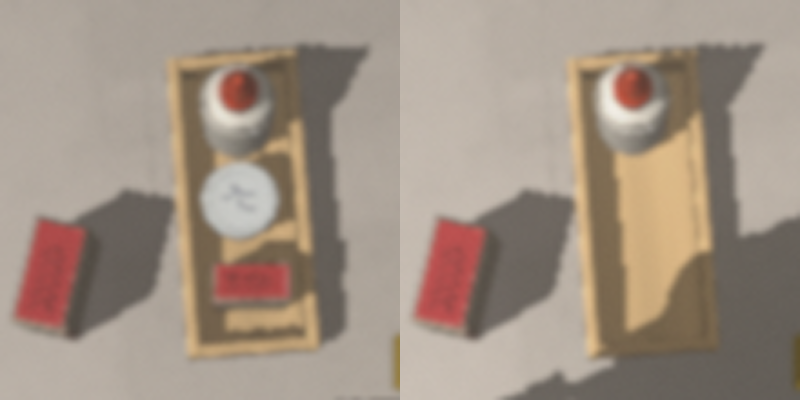

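The bottle is back upright, but a before/after comparison puts it about 3 mm too far in +y and 1.5 mm in +x. I'll nudge it after returning the stamp.

Emit:
arm_command:
  series:
    - [0, [0, 0, 0], 0.4]
    - [0, [-0.02, -0.5, 0], 0]
    - [0, [0, -0.45, 0], 0]
    - [0, [0, 0, 0.5], 0]
    - [0, [0, 0, 1], 0]

```text
t: 35.3
position: [0.3851, 0.2283, 0.356]
ee_rot: [-179.9, -0.2, 1.9]
contact_force: [1.2, -0.8, 0.2]
width: 0.0853
finger_force: 0.0
```

Emit:
arm_command:
  series:
    - [0, [0, 0, 1], 0]
    - [0, [0, 0, 1], 0]
    - [0, [0, 0, 1], 0]
    - [0, [0, 0, 0.6], 0]
    - [0, [0, 0, 0], 0]

```text
t: 35.72
position: [0.3836, 0.227, 0.2415]
ee_rot: [179.8, 0.4, 1.9]
contact_force: [0.3, -0.8, -0.6]
width: 0.0852
finger_force: 0.0
```

Emit:
arm_command:
  series:
    - [0, [0, 0, 0], 0]
    - [0, [0, 0, 0], 0]
    - [0, [0, 0, 0], 0]
    - [0, [0, 0, 0], 0]

```text
t: 36.05
position: [0.3846, 0.2282, 0.2476]
ee_rot: [-180.0, -0.1, 1.9]
contact_force: [0.2, 0.1, 0.1]
width: 0.0857
finger_force: 0.0
```

Emit:
arm_command:
  series:
    - [0, [0, 0, 0.6], 0]
    - [0, [0, 0, 0.4], 0]
    - [0, [0, 0, 0.2], 0]
    - [0, [0, 0, 0], 0]
    - [0, [0, 0, 0], 0]
  newtons: 25

```text
t: 36.47
position: [0.3843, 0.2282, 0.2104]
ee_rot: [180.0, 0.0, 1.9]
contact_force: [-0.1, -0.4, 0.8]
width: 0.0855
finger_force: 0.0
```

Emit:
arm_command:
  series:
    - [0.2, [0, 0, 0], 0]
    - [0.35, [0, 0, 0], 0]
    - [0.5, [0, 0, 0], 0]
    - [0.7, [0, 0, 0], 0]
    - [0.7, [0, 0, 0], 0]

```text
t: 36.88
position: [0.3844, 0.2283, 0.211]
ee_rot: [-180.0, -0.1, 1.9]
contact_force: [0.0, -0.1, 6.4]
width: 0.0497
finger_force: 26.7
```

Emit:
arm_command:
  series:
    - [0.7, [0, 0, 0], 0]
    - [0.7, [0, 0, 0], 0]
    - [0.7, [0, 0, 0], 0]

```text
t: 37.13
position: [0.3844, 0.2283, 0.211]
ee_rot: [-180.0, -0.1, 1.9]
contact_force: [-0.0, 0.4, 6.1]
width: 0.0495
finger_force: 26.7
```

Emit:
arm_command:
  series:
    - [0.7, [0, 0, -0.3], 0]
    - [0.7, [0, 0, -0.6], 0]
    - [0.7, [0, 0, -1], 0]
    - [0.7, [0, 0, -1], 0]
    - [0.7, [0, 0, -0.7], 0]

```text
t: 37.55
position: [0.3841, 0.2281, 0.3215]
ee_rot: [-180.0, -0.1, 1.9]
contact_force: [0.2, -0.3, -0.4]
width: 0.0496
finger_force: 26.0
```

Emit:
arm_command:
  series:
    - [0.7, [0.5, 0.66, 0], 0]
    - [0.7, [0.7, 0.92, 0], 0]
    - [0.7, [0.7, 0.92, 0], 0]
    - [0.7, [0.7, 0.92, 0], 0]
    - [0.7, [0.7, 0.92, 0], 0]

```text
t: 37.97
position: [0.4882, 0.0999, 0.3191]
ee_rot: [-180.0, -0.0, 1.9]
contact_force: [0.7, 0.7, -1.3]
width: 0.049
finger_force: 26.1
```

Emit:
arm_command:
  series:
    - [0.7, [0.7, 0.92, 0], 0]
    - [0.7, [0.7, 0.92, 0], 0]
    - [0.7, [0.7, 0.92, 0], 0]
    - [0.7, [0.7, 0.92, 0], 0]
    - [0.7, [0.45, 0.59, 0], 0]

```text
t: 38.38
position: [0.5906, -0.0258, 0.3186]
ee_rot: [180.0, -0.0, 1.9]
contact_force: [0.7, 0.2, 0.6]
width: 0.0493
finger_force: 26.1
```

Emit:
arm_command:
  series:
    - [0.7, [0, 0, 0], 0]
    - [0.7, [0, 0, 0], 0]
    - [0.7, [0, 0, 0], 0]
    - [0.7, [0, 0, 0], 0]
    - [0.7, [0, 0, 0], 0]

```text
t: 38.8
position: [0.5889, -0.0225, 0.3186]
ee_rot: [-180.0, -0.0, 2.0]
contact_force: [0.6, -0.2, -0.5]
width: 0.0495
finger_force: 26.1
```

Emit:
arm_command:
  series:
    - [0.7, [0.03, 0.04, 0.8], 0]
    - [0.7, [0, 0, 0.9], 0]
    - [0.7, [0, 0, 0.8], 0]
    - [0.7, [0, 0, 0.5], 0]
    - [0.7, [0, 0, 0.2], 0]

```text
t: 39.22
position: [0.5894, -0.0238, 0.2199]
ee_rot: [-180.0, 0.2, 2.0]
contact_force: [-0.0, 0.6, -0.5]
width: 0.0494
finger_force: 26.1
```

Emit:
arm_command:
  series:
    - [0.7, [0, 0, 0.15], 0]
    - [0.7, [0, 0, 0], 0]
    - [0.7, [0, 0, 0], 0]
    - [0.7, [0, 0, 0], 0]
    - [0.7, [0, 0, 0], 0]

```text
t: 39.63
position: [0.5905, -0.0245, 0.2189]
ee_rot: [180.0, -0.1, 1.9]
contact_force: [-0.8, -0.0, -0.5]
width: 0.0495
finger_force: 26.1
```

Lower the last 6.5 mm, release, rise and move aside for a before/after comparison.

Emit:
arm_command:
  series:
    - [0.7, [-0.02, -0.03, 0.12], 0]
    - [0.7, [0, 0, 0.1], 0]
    - [0.7, [0, 0, 0], 0]
    - [0.7, [0, 0, 0], 0]
    - [0.7, [0, 0, 0], 0]

```text
t: 40.05
position: [0.5898, -0.0236, 0.2116]
ee_rot: [180.0, -0.1, 1.9]
contact_force: [1.7, 1.1, 3.7]
width: 0.0493
finger_force: 26.4
```

Emit:
arm_command:
  series:
    - [0.5, [0, 0, 0], 0]
    - [0.35, [0, 0, 0], 0]
    - [0, [0, 0, 0], 0]
    - [0, [0, 0, 0], 0]
    - [0, [0, 0, 0], 0]

```text
t: 40.47
position: [0.5895, -0.0237, 0.2109]
ee_rot: [-180.0, 0.0, 1.9]
contact_force: [-1.0, -0.2, -0.2]
width: 0.0852
finger_force: 0.0
```

Emit:
arm_command:
  series:
    - [0, [0, 0, -0.5], 0]
    - [0, [0, 0, -1], 0]
    - [0, [0, 0, -1], 0]
    - [0, [0, 0, -1], 0]
    - [0, [0, 0, -1], 0]

```text
t: 40.88
position: [0.5894, -0.0236, 0.3475]
ee_rot: [-180.0, 0.0, 1.9]
contact_force: [1.4, 0.4, 0.3]
width: 0.0854
finger_force: 0.0
```

Emit:
arm_command:
  series:
    - [0, [0, 0, -1], 0]
    - [0, [-0.9, -0.9, -0.7], 0]
    - [0, [-0.9, -0.9, 0], 0]
    - [0, [-0.9, -0.9, 0], 0]
    - [0, [-0.9, -0.9, 0], 0]

```text
t: 41.3
position: [0.4779, 0.0802, 0.3963]
ee_rot: [-180.0, -0.0, 1.9]
contact_force: [0.6, 0.1, 0.4]
width: 0.0852
finger_force: 0.0
```

Emit:
arm_command:
  series:
    - [0, [-0.8, -0.9, 0], 0]
    - [0, [-0.8, -0.9, 0], 0]
    - [0, [-0.8, -0.9, 0], 0]
    - [0, [0, 0, 0], 0]
    - [0, [0, 0, 0], 0]

```text
t: 41.72
position: [0.4036, 0.159, 0.3966]
ee_rot: [-180.0, -0.1, 2.1]
contact_force: [-0.1, 0.0, 0.4]
width: 0.0858
finger_force: 0.0
```

Run:
```python
from h import *
s=state();print(s['position'],s['ee_rot'])
snap('top','t9.png');snap('side','s9.png')
for n,f0,f1,b in(('top','top0.png','t9.png',[((105,137,235,275),'noz'),((160,185,240,280),'stamp'),((150,195,190,225),'bigstamp')]),('side','side0.png','s9.png',[((135,170,190,235),'noz'),((165,186,245,275),'stamp'),((185,215,210,255),'bigstamp')])):
 for (r0,r1,c0,c1),nm in b:
  for f in(f0,f1):
    a=cv2.imread('pics/'+f)[r0:r1,c0:c1];h=cv2.cvtColor(a,cv2.COLOR_BGR2HSV)
    m=cv2.inRange(h,(0,120,60),(14,255,255))|cv2.inRange(h,(170,110,60),(180,255,255))
    k,l,st,cen=cv2.connectedComponentsWithStats(m)
    if k<2: print(f,nm,'none');continue
    i=1+np.argmax(st[1:,4]);y,x=np.where(l==i);r=cv2.minAreaRect(np.c_[x,y].astype(np.float32));print(f,nm,st[i,4],cen[i]+[c0,r0],np.round(r[2],1))
ci=camera_info('side');p=np.array([.70,-.016,.115]);
for d in((.01,0,0),(0,.01,0)): print('px/cm',w2pix(ci,p+d)-w2pix(ci,p))
a=[cv2.imread('pics/'+f)[95:205,190:300] for f in('top0.png','t9.png')]
cv2.imwrite('pics/v9.png',np.hstack([cv2.resize(i,(400,400),interpolation=cv2.INTER_CUBIC) for i in a]))
```

```text
[0.40357515 0.15899486 0.3965849 ] [-1.79987640e+02 -5.84152283e-02  2.10021359e+00]
top0.png noz 62 [254.56451613 119.75806452] 90.0
t9.png noz 60 [253.18333333 119.01666667] 90.0
top0.png stamp 164 [258.78658537 171.87804878] 90.0
t9.png stamp 159 [258.22012579 171.91194969] 90.0
top0.png bigstamp 324 [203.43209877 169.67901235] 14.0
t9.png bigstamp 324 [203.41666667 169.7345679 ] 14.0
side0.png noz 140 [209.12142857 150.94285714] 90.0
s9.png noz 142 [207.81690141 151.38732394] 90.0
side0.png stamp 102 [257.83333333 176.68627451] 39.8
s9.png stamp 105 [257.63809524 176.64761905] 35.5
side0.png bigstamp 278 [232.29856115 198.75179856] 22.8
s9.png bigstamp 280 [232.35 198.7 ] 22.8
px/cm [-4.04089791 -0.82146658]
px/cm [-2.12893603  1.97674922]
```

View pics/v9.png

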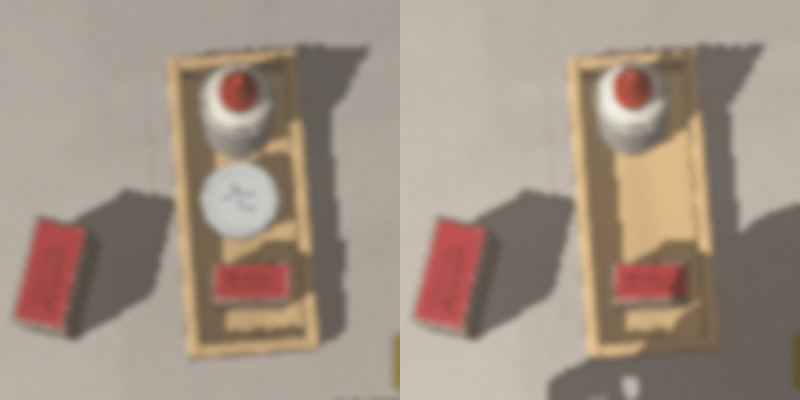

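The stamp is within 1 mm of its start and the neighbours haven't moved. Top and side views agree that the bottle is off by (+1.6, +3) mm, so I regrip it and correct that.

Emit:
arm_command:
  series:
    - [0, [0, 0, 0], -0.4]
    - [0, [0.95, 0.66, 0], 0]
    - [0, [0.95, 0.66, 0], 0]
    - [0, [0.95, 0.66, 0], 0]
    - [0, [0.95, 0.66, 0], 0]

```text
t: 42.23
position: [0.5257, 0.0845, 0.3959]
ee_rot: [180.0, 0.0, 3.8]
contact_force: [-0.3, 1.2, -0.4]
width: 0.0851
finger_force: 0.0
```

Emit:
arm_command:
  series:
    - [0, [0.95, 0.66, 0], 0]
    - [0, [0.95, 0.66, 0], 0]
    - [0, [0.95, 0.66, 0], 0]
    - [0, [0.95, 0.66, 0], 0]
    - [0, [0.95, 0.66, 0], 0]

```text
t: 42.65
position: [0.6747, -0.0051, 0.3952]
ee_rot: [180.0, 0.1, 3.8]
contact_force: [0.4, 1.1, -0.1]
width: 0.085
finger_force: 0.0
```

Emit:
arm_command:
  series:
    - [0, [0.84, 0.56, 0], 0]
    - [0, [0, 0, 0], 0]
    - [0, [0, 0, 0], 0]
    - [0, [0, 0, 0], 0]
    - [0, [0, 0, 0], 0]

```text
t: 43.07
position: [0.6986, -0.0174, 0.3963]
ee_rot: [-180.0, 0.0, 3.9]
contact_force: [-0.5, 0.4, 1.4]
width: 0.0852
finger_force: 0.0
```

Emit:
arm_command:
  series:
    - [0, [0, 0, 0], 0]
    - [0, [0, 0, 0], 0]
    - [0, [0, 0, 0], 0]
    - [0, [0, 0, 0], 0]

```text
t: 43.4
position: [0.6987, -0.0169, 0.3966]
ee_rot: [180.0, -0.0, 4.0]
contact_force: [0.3, 0.2, -0.6]
width: 0.0852
finger_force: 0.0
```

Emit:
arm_command:
  series:
    - [0, [0, 0, 1], 0]
    - [0, [0, 0, 1], 0]
    - [0, [0, 0, 1], 0]
    - [0, [0, 0, 1], 0]
    - [0, [0, 0, 0.6], 0]

```text
t: 43.82
position: [0.6983, -0.0169, 0.2548]
ee_rot: [-180.0, 0.2, 3.9]
contact_force: [-0.7, -0.9, 0.4]
width: 0.0851
finger_force: 0.0
```

Emit:
arm_command:
  series:
    - [0, [0, 0, 0.4], 0]
    - [0, [0, 0, 0.17], 0]
    - [0, [0, 0, 0], 0]
    - [0, [0, 0, 0], 0]
    - [0, [0, 0, 0], 0]

```text
t: 44.23
position: [0.6993, -0.0172, 0.243]
ee_rot: [180.0, -0.1, 3.9]
contact_force: [0.3, -0.2, 0.3]
width: 0.0856
finger_force: 0.0
```

Emit:
arm_command:
  series:
    - [0.2, [0, 0, 0], 0]
    - [0.35, [0, 0, 0], 0]
    - [0.5, [0, 0, 0], 0]
    - [0.7, [0, 0, 0], 0]
    - [0.7, [0, 0, 0], 0]
  newtons: 30

```text
t: 44.65
position: [0.6991, -0.0171, 0.2419]
ee_rot: [-180.0, -0.1, 3.9]
contact_force: [-0.1, 1.4, 5.3]
width: 0.0469
finger_force: 29.9
```

Emit:
arm_command:
  series:
    - [0.7, [0, 0, 0], 0]
    - [0.7, [0, 0, -0.15], 0]
    - [0.7, [0, 0, 0], 0]
    - [0.7, [0, 0, 0], 0]
    - [0.7, [0, 0, 0], 0]

```text
t: 45.07
position: [0.6989, -0.0172, 0.2454]
ee_rot: [180.0, 0.0, 3.9]
contact_force: [-0.3, -0.2, -1.3]
width: 0.0464
finger_force: 30.6
```

Emit:
arm_command:
  series:
    - [0.7, [-0.06, 0.07, 0], 0]
    - [0.7, [0, 0, 0], 0]
    - [0.7, [0, 0, 0.07], 0]
    - [0.7, [0, 0, 0.06], 0]
    - [0.7, [0, 0, 0], 0]

```text
t: 45.48
position: [0.6975, -0.0194, 0.242]
ee_rot: [180.0, -0.0, 3.9]
contact_force: [-1.1, 0.3, 1.4]
width: 0.0469
finger_force: 30.3
```

Emit:
arm_command:
  series:
    - [0.7, [0, 0, 0], 0]
    - [0.7, [0, 0, 0], 0]
    - [0.7, [0, 0, 0], 0]

```text
t: 45.73
position: [0.6974, -0.0194, 0.2419]
ee_rot: [180.0, -0.0, 3.9]
contact_force: [0.3, -0.3, 2.3]
width: 0.0466
finger_force: 30.5
```

Emit:
arm_command:
  series:
    - [0.5, [0, 0, 0], 0]
    - [0.35, [0, 0, 0], 0]
    - [0, [0, 0, 0], 0]
    - [0, [0, 0, 0], 0]
    - [0, [0, 0, 0], 0]

```text
t: 46.15
position: [0.6973, -0.0194, 0.2415]
ee_rot: [-180.0, 0.0, 3.9]
contact_force: [0.4, 0.3, 1.1]
width: 0.085
finger_force: 0.0
```

Emit:
arm_command:
  series:
    - [0, [0, 0, -0.5], 0]
    - [0, [0, 0, -1], 0]
    - [0, [0, 0, -1], 0]
    - [0, [0, 0, -1], 0]
    - [0, [0, 0, -1], 0]

```text
t: 46.57
position: [0.697, -0.0194, 0.3796]
ee_rot: [180.0, -0.0, 3.9]
contact_force: [-0.2, -0.3, 0.5]
width: 0.0852
finger_force: 0.0
```

Emit:
arm_command:
  series:
    - [0, [0, 0, -0.8], 0]
    - [0, [-1, -0.8, 0], 0]
    - [0, [-1, -0.8, 0], 0]
    - [0, [-1, -0.8, 0], 0]
    - [0, [-1, -0.8, 0], 0]

```text
t: 46.98
position: [0.5694, 0.0687, 0.4018]
ee_rot: [-180.0, -0.0, 3.9]
contact_force: [0.0, -0.1, 0.1]
width: 0.0854
finger_force: 0.0
```

Emit:
arm_command:
  series:
    - [0, [-1, -0.8, 0], 0]
    - [0, [-1, -0.8, 0], 0]
    - [0, [-1, -0.8, 0], 0]
    - [0, [-1, -0.8, 0], 0]
    - [0, [-1, -0.8, 0], 0]

```text
t: 47.4
position: [0.4112, 0.178, 0.402]
ee_rot: [-180.0, -0.1, 3.9]
contact_force: [0.3, 0.5, -0.0]
width: 0.0852
finger_force: 0.0
```

Emit:
arm_command:
  series:
    - [0, [0, 0, 0], 0]
    - [0, [0, 0, 0], 0]
    - [0, [0, 0, 0], 0]
    - [0, [0, 0, 0], 0]
    - [0, [0, 0, 0], 0]

```text
t: 47.82
position: [0.4139, 0.177, 0.4008]
ee_rot: [180.0, 0.0, 3.9]
contact_force: [-0.1, 0.1, -0.2]
width: 0.0856
finger_force: 0.0
```

Run:
```python
from h import *
snap('top','t10.png');a=snap('side','s10.png')
for f0,f1,(r0,r1,c0,c1) in(('top0.png','t10.png',(105,137,235,275)),('side0.png','s10.png',(135,170,190,235))):
  for f in(f0,f1):
    q=cv2.imread('pics/'+f)[r0:r1,c0:c1];h=cv2.cvtColor(q,cv2.COLOR_BGR2HSV)
    m=cv2.inRange(h,(0,120,60),(14,255,255))|cv2.inRange(h,(174,120,60),(180,255,255))
    k,l,st,cen=cv2.connectedComponentsWithStats(m);i=1+np.argmax(st[1:,4]);print(f,st[i,4],cen[i]+[c0,r0])
cv2.imwrite('pics/v10.png',cv2.resize(a[90:300,130:410,::-1],(800,600),interpolation=cv2.INTER_CUBIC))
```

```text
top0.png 62 [254.56451613 119.75806452]
t10.png 65 [254.44615385 119.75384615]
side0.png 140 [209.12142857 150.94285714]
s10.png 137 [208.94890511 151.16788321]
```

View pics/v10.png

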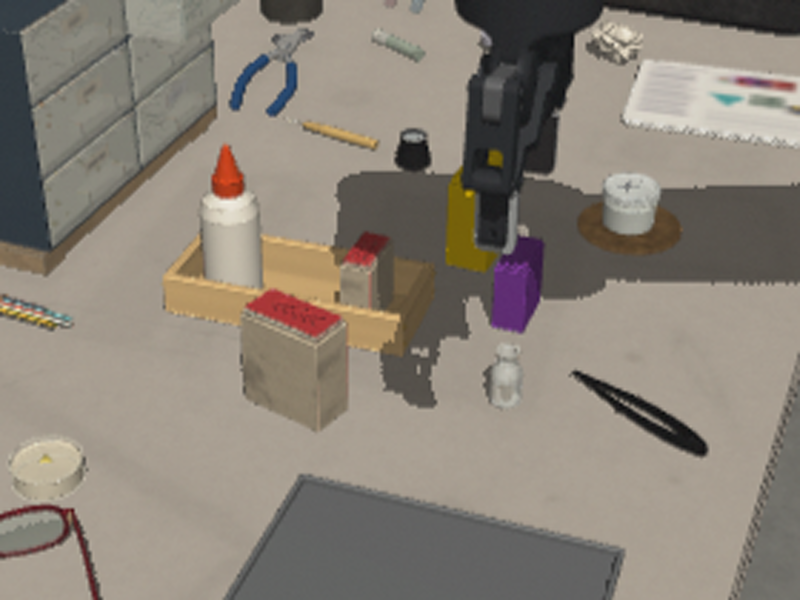

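The bottle at (232,220) and the stamp at (365,270) are back upright at their starting pixels. The pot is on the coaster at (630,205), the vial and loupe are untouched, and the gripper is clear.

```bash
python3 -c "from rig import *;print(hand_in())"
```

```text
the job is handed in; nothing more can be done
None
```

The job is done and handed in: the pot stands on the cork coaster about 3 mm from its middle, the bottle and stamp are back upright within about 1 mm of where they started, and the vial and loupe were not touched.

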